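Restock the sloping reagent presenter

ROBOT

A 6-joint arm with a two-finger parallel gripper is mounted at the origin on a cart in front of the work surface, level with it; the furniture and walls round the work are solid. World frame = base frame: x ahead of the robot, y to its left, z up, the work surface at z = 0. Lengths are in mm, angles in rad, forces in N, time in s.
With the tool pointing down it reaches from about 400 to 925 mm from the base axis. Payload 12.5 kg.
Tool frame: the origin (TCP) lies midway between the tips of the shut fingers; the grasp point (between the pads) lies 19 mm behind it; z points along the fingers, y is the direction in which the jaws open and shut (so a half turn about z gives the same grasp; the last joint's range is limited). The gripper opens to 95 mm and grips with 3 to 60 N. Pads are 20 mm wide; open, the fingers measure 119 mm over their backs; the gripper's body (75 mm by 180 mm) begins 59 mm behind the grasp point.
Start: joints at [1.085, 0.491, 1.559, -0, 1.092, -0.106], TCP at [231.694, 580.487, 214.661] pointing down, gripper open.
Joint ranges: [-3.1, 3.1], [-0.84, 2.19], [0.05, 2.79], [-1.13, 4.28], [0.06, 2.93], [-2.69, 2.69]. Speed limits (rad/s): [2.22, 2.22, 2.79, 3.14, 3.14, 3.14].

INTERFACE

Orientations are given as [roll, pitch, yaw] about the fixed x, y, z axes, in that order (R = Rz(yaw) Ry(pitch) Rx(roll)).
In Python, from cell import env, eyes, job_done, boxes_of, regions_of gives the robot as it stands.
- The arm moves only by the tool send_rows, never from a script. Its argument "plan" is text: rows parted by semicolons, each of 5 numbers parted by spaces: the shift along the tool's x, y, z in mm, then the turn about the tool's z in rad, then the finger opening in mm, from 0 to 95.1. In form: x y z roll gripper; .... A call has 1 to 8 rows; each row shifts and turns the pose as measured when the row begins, along the tool's axes as they then stand; what a row does not reach is not made up. A row lasts 1/10 s, in which the tool goes at most 50 mm and 8.59 degrees, less where a joint would pass 70% of its speed; a pose out of reach is approached as far as the arm can. A call with a gripper value outside its range is refused whole. The fingers move at their own pace and stop on an object; the grip force is fixed at half the most. Time passes only in rows, so rows that do not move let the fingers close. It gives the time, the measured TCP pose, the force and the opening at its end, in the units of the state.
- env.state(): the state, without advancing time (a new reading comes with each control period).
- eyes.read_camera(name): name is "scene" or "top" or "wrist"; returns a dict with "image" (420x560x3 uint8, red, green, blue), "vertical_fov" (degrees; the focal length in pixels is half the picture's height over the tangent of half this angle, whatever the lens; pixels are square), "cx", "cy" (the principal point, pixels), "extrinsics" (4x4, takes a point from camera to world coordinates). Camera axes: x right, y up, looking along -z (the intrinsics and any distortion apply to the point x, -y, -z); pixel columns grow to the right and rows downward; lengths in mm; the calibration is good to about 2 mm. A picture is of the moment at which its call begins. There is no depth.
- job_done(): hands the job in, once; it reports no verdict.
Trained networks look in a picture, given as the dict that the camera call returned (one of the last four; its "shot" number tells which), for a name from the list of things; names that differ only in an ending like _2 or _b are one class to them, and where a whole thing is asked for, a point or a joint stands for the part that bears it (a point fixed in the world has none). Each returns a list of dicts, best first, with "confidence" (0 to 1); they miss things now and then, are a little off and sometimes report something else, mostly with a low value. They report only what shows in the picture. A call takes as long as a camera call. They do not tell look-alikes from the thing itself.
- boxes_of(target, picture): "bbox" ([left, top, width, height] in pixels, round what is visible of it).
- regions_of(target, picture): "pixels" (420x560 bool, what is visible of it) and "bbox" ([left, top, width, height] in pixels, round what is visible of it).
The state is a dict: "t": time; "joints": joint angles; "qvel": joint speeds; "tau": joint torques, N m; "eef_pos": TCP position; "tcp_rot": TCP orientation; "ft_force": force on the tool from outside, world axes, zero at the start; "moment": the same for the moment, N m; "opening": opening from 0.0 (shut) to 1.0 (fully open).
Only numpy, scipy, OpenCV 4.12 (cv2) and the standard library are available. Lean on these libraries where they do the work, as an engineer would, in place of code of your own. Each camera call takes 0.05 s, during which the arm holds its last target.

TASK

Restock the station from the delivery on the open worktop, to the right of the sloping steel deck: set each of its orange cartons on the deck, lying flat and lengthwise up the slope with a narrow end resting against the blue cleat, and stand each of its vials (in the row nearest you) upright in the white carrier, one per well. When all are in place, swing the red flag lever fully over, away from you. Leave the marker pen, the tape roll by the carrier and the stock along the back as they are.

Things in the scene. Friction and masses are not known exactly. Their poses are not given: they have to be found in the camera images.
- deck: Sloping slippery steel deck, fixed, tilted 20 deg, low edge towards the robot, with a blue cleat (14 mm high, 10 mm thick) along that edge. Origin: mid-width on the deck surface at the cleat's up-slope face, 34 mm over the worktop. x up the slope (deck from 0 to 153 mm; cleat from -10 to 0), y along the cleat, z square out of the deck. Side rails 20 mm over the deck, inner faces at y = +-118 mm; no rear rail.
- carrier: White vial carrier block, 136 x 136 x 36 mm, fixed, with 2 x 2 square wells. Origin: centre of its underside; z up; x and y along its sides. Outer walls 9 mm, walls between wells 18 mm thick, top 36 mm above the worktop, well floors at z = 6 mm.
- well_0 (a point): Centre of the floor of one 50 x 50 mm well of the carrier, 30 mm deep
- well_1 (a point): Centre of the floor of one 50 x 50 mm well of the carrier, 30 mm deep
- well_2 (a point): Centre of the floor of one 50 x 50 mm well of the carrier, 30 mm deep
- well_3 (a point): Centre of the floor of one 50 x 50 mm well of the carrier, 30 mm deep
- flag_tip (a point): Centre of the red ball (26 mm) on the stock flag lever, a 10 mm steel rod on a grey base (70 x 50 x 25 mm) fixed at the left side of the sloping deck. Ball centre 70 mm from the pivot, which lies 22 mm above the worktop, its axis along the deck's y. The ball starts 83 to 90 mm high and swings over the top (92 mm) away from the robot, along the deck's x seen from above.
- flag (a joint): Angle of the stock flag lever: 0 = leaning 0.5 rad towards the robot (low stock), 1.0 rad = end stop, leaning 0.5 rad away from the robot (stocked). It moves easily and stays where it is left.
- carton_1_mid (a point): Centre of an orange reagent carton, 76 x 42 x 53 mm (along its x, y, z; its own z is up as it stands), about 150 g, standing at the right. May be absent.
- carton_2_mid (a point): Centre of an orange reagent carton, 76 x 42 x 53 mm (along its x, y, z; its own z is up as it stands), about 150 g, standing at the right. May be absent.
- carton_3_mid (a point): Centre of an orange reagent carton, 76 x 42 x 53 mm (along its x, y, z; its own z is up as it stands), about 150 g, standing at the right. May be absent.
- vial_1_mid (a point): Centre (half height) of a brown reagent vial with a white cap, 73 mm tall, body diameter 34 mm; the cap is the top 20 mm, diameter 27 mm, and does not turn. About 90 g, stands upright on the worktop, z up. May be absent.
- vial_2_mid (a point): Centre (half height) of a brown reagent vial with a white cap, 73 mm tall, body diameter 34 mm; the cap is the top 20 mm, diameter 27 mm, and does not turn. About 90 g, stands upright on the worktop, z up. May be absent.
- vial_3_mid (a point): Centre (half height) of a brown reagent vial with a black cap, 66 mm tall, body diameter 30 mm; the cap is the top 18 mm, diameter 23 mm, and does not turn. About 90 g, stands upright on the worktop, z up. May be absent.
- vial_4_mid (a point): Centre (half height) of a brown reagent vial with a black cap, 66 mm tall, body diameter 30 mm; the cap is the top 18 mm, diameter 23 mm, and does not turn. About 90 g, stands upright on the worktop, z up. May be absent.
- tape_roll: Roll of white label tape lying flat behind the carrier, 60 mm diameter, 19 mm high, a bystander; origin at the centre of its underside.
- pen: Marker pen lying flat, 118 mm long (along its y), 16 mm thick, a bystander; origin at the centre of its underside.
Mind the look-alikes: they are no part of the job. Leave any purple or yellow look-alike of the part that bears vial_4_mid alone.

How it is judged (in metres and radians):
On the way, in this order (a step that is already met when the one before it is completed fails the run):
1. all cartons lie against the cleat on the deck and all vials stand one per well (x of carton_1_mid in the frame of deck between 0.03 and 0.046 m and y of carton_1_mid in the frame of deck between -0.1 and 0.1 m and z of carton_1_mid in the frame of deck between 0.015 and 0.032 m and angle between the x axis of each of carton_1_mid, carton_2_mid, carton_3_mid and the x axis of deck, either way round below 0.12 rad and (angle between the z axis of carton_1_mid and the z axis of deck, either way round below 0.12 rad or angle between the y axis of carton_1_mid and the z axis of deck, either way round below 0.12 rad) and x of carton_2_mid in the frame of deck between 0.03 and 0.046 m and y of carton_2_mid in the frame of deck between -0.1 and 0.1 m and z of carton_2_mid in the frame of deck between 0.015 and 0.032 m and (angle between the z axis of carton_2_mid and the z axis of deck, either way round below 0.12 rad or angle between the y axis of carton_2_mid and the z axis of deck, either way round below 0.12 rad) and x of carton_3_mid in the frame of deck between 0.03 and 0.046 m and y of carton_3_mid in the frame of deck between -0.1 and 0.1 m and z of carton_3_mid in the frame of deck between 0.015 and 0.032 m and (angle between the z axis of carton_3_mid and the z axis of deck, either way round below 0.12 rad or angle between the y axis of carton_3_mid and the z axis of deck, either way round below 0.12 rad) and (horizontal distance between vial_1_mid and well_0 below 0.017 m or horizontal distance between vial_1_mid and well_1 below 0.017 m or horizontal distance between vial_1_mid and well_2 below 0.017 m or horizontal distance between vial_1_mid and well_3 below 0.017 m) and z of each of vial_1_mid, vial_2_mid in the frame of carrier below 0.0505 m and angle between each of vial_1_mid, vial_2_mid, vial_3_mid, vial_4_mid's own z axis and vertical below 0.2 rad and (horizontal distance between vial_2_mid and well_0 below 0.017 m or horizontal distance between vial_2_mid and well_1 below 0.017 m or horizontal distance between vial_2_mid and well_2 below 0.017 m or horizontal distance between vial_2_mid and well_3 below 0.017 m) and (horizontal distance between vial_3_mid and well_0 below 0.017 m or horizontal distance between vial_3_mid and well_1 below 0.017 m or horizontal distance between vial_3_mid and well_2 below 0.017 m or horizontal distance between vial_3_mid and well_3 below 0.017 m) and z of each of vial_3_mid, vial_4_mid in the frame of carrier below 0.047 m and (horizontal distance between vial_4_mid and well_0 below 0.017 m or horizontal distance between vial_4_mid and well_1 below 0.017 m or horizontal distance between vial_4_mid and well_2 below 0.017 m or horizontal distance between vial_4_mid and well_3 below 0.017 m)), for 0.3 s.
2. the stock flag lever is swung over (value of joint flag above 0.8 rad), for 0.2 s.
At the end, for the whole second after the job is handed in: Every carton present lies flat on the deck, narrow end against the cleat (within 8 mm, 7 deg), between the rails; every vial present stands upright on a well floor, no two in one well; the flag lever is over by more than 0.8 rad (all of step 1 and value of joint flag above 0.8 rad); the robot touches nothing.
It fails at once if the tape roll or the marker pen is shifted by more than 30 mm (distance of any of tape_roll, pen from where it was at the start of the episode above 0.03 m).
Of carton_1, carton_2, carton_3 only 2 to 3 are there at a start; the rules pass over those that are not, and their reading is None.
Of vial_1, vial_2, vial_3, vial_4 only 3 to 4 are there at a start; the rules pass over those that are not, and their reading is None.
At some moment in a run one of carton_1, carton_2, carton_3 may be knocked a few centimetres aside while the robot is not near it.
It also fails if it takes over 210 s, if anything falls off the work surface, if the arm or the gripper's body presses on something with over 40 N, if the wrist force passes 120 N, or if a joint passes its speed limit or range.

## Working session

There is one attempt and no reset: what is moved stays moved. The work goes in short steps, Python scripts to look and compute and a tool call to move; the robot and the scene stay as the last step left them, time stands still between calls to the robot, and variables do not carry over. Pictures are saved under pics/ and viewed, and the job is handed in when it is done.

Besides the shell and the picture viewer there is one more tool, called as a command line: name --argument value ..., lists and objects as JSON in quotes. send_rows: Moves the arm, as the interface text tells. Its arguments: {"type":"object","properties":{"plan":{"type":"string"}},"required":["plan"]}

```bash
ls; mkdir -p pics; python3 - <<'E'
from cell import env, eyes
import cv2
print(env.state())
for n in ["scene","top","wrist"]:
    p=eyes.read_camera(n)
    print(n,p["vertical_fov"],p["cx"],p["cy"],p["extrinsics"],[k for k in p])
    cv2.imwrite(f"pics/{n}0.png",cv2.cvtColor(p["image"],cv2.COLOR_RGB2BGR))
E
```

```text
pics
{'t': 0.0, 'joints': array([ 1.08540835e+00,  4.91552837e-01,  1.55945018e+00,  5.99730711e-06,
        1.09175162e+00, -1.05591029e-01]), 'qvel': array([ 0.00068319, -0.00085127,  0.00032729, -0.00176021, -0.00103614,
        0.00176274]), 'tau': array([ 2.34431551e-03, -6.12640572e+01, -2.58185953e+01,  6.94805779e-02,
        4.81003826e-02, -1.09304253e-04]), 'eef_pos': array([231.55857262, 580.24373115, 214.06569017]), 'tcp_rot': array([-3.14043770e+00, -1.27756363e-04,  2.76179287e+00]), 'ft_force': array([ 0.24143427, -0.07737173,  0.30461686]), 'moment': array([0.00173297, 0.03139859, 0.03949629]), 'opening': 0.9985099265517587}
scene 53.25480448436246 278.07685429219185 202.6043612951156 [[ 8.63579170e-01  1.90692134e-01 -4.66762817e-01 -6.20814738e+01]
 [-5.04209271e-01  3.30285526e-01 -7.97925111e-01 -1.00692999e+03]
 [ 2.00696024e-03  9.24417644e-01  3.81376443e-01  5.32369095e+02]
 [ 0.00000000e+00  0.00000000e+00  0.00000000e+00  1.00000000e+00]] ['image', 'vertical_fov', 'cx', 'cy', 'extrinsics', 'shot']
top 54.69541251165364 276.6776997689933 206.88498014081785 [[-7.01723981e-02  9.77562694e-01 -1.98612723e-01  2.34319438e+02]
 [-9.97522466e-01 -6.97598274e-02  9.08269515e-03 -1.54256478e+01]
 [-4.97628533e-03  1.98758008e-01  9.80035964e-01  1.28929793e+03]
 [ 0.00000000e+00  0.00000000e+00  0.00000000e+00  1.00000000e+00]] ['image', 'vertical_fov', 'cx', 'cy', 'extrinsics', 'shot']
wrist 68.22666203907097 276.90657251762616 215.13408550233166 [[ 3.70277856e-01 -9.00149868e-01 -2.29400357e-01  1.67191321e+02]
 [ 9.28920941e-01  3.58691880e-01  9.19022362e-02  6.05790537e+02]
 [-4.41740167e-04 -2.47124159e-01  9.68983723e-01  3.84100409e+02]
 [ 0.00000000e+00  0.00000000e+00  0.00000000e+00  1.00000000e+00]] ['image', 'vertical_fov', 'cx', 'cy', 'extrinsics', 'shot']
```

View pics/top0.png

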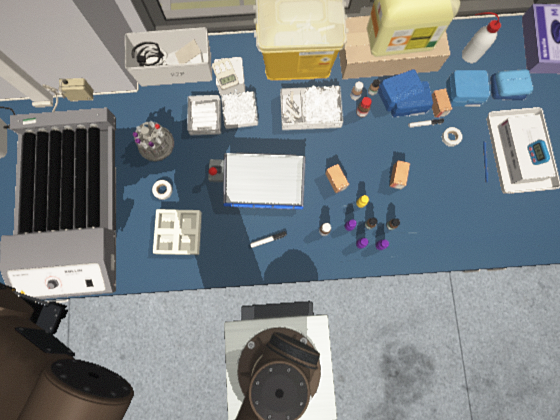

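View pics/scene0.png

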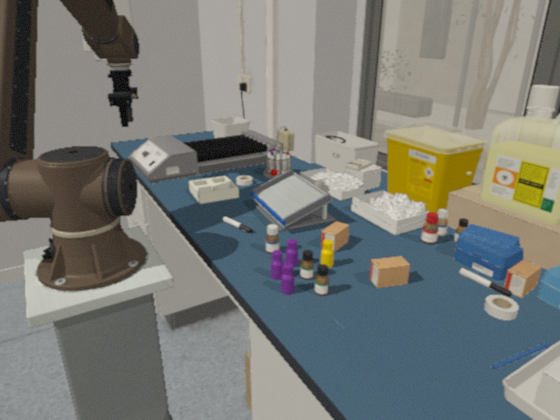

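View pics/wrist0.png

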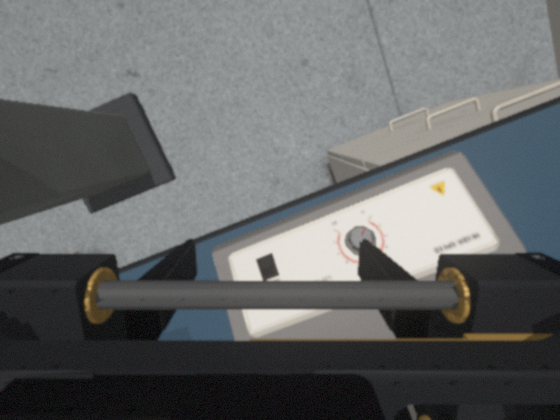

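```bash
cat > h.py <<'E'
from cell import env, eyes, job_done, boxes_of, regions_of
import numpy as np, cv2
from scipy.spatial.transform import Rotation as R
np.set_printoptions(suppress=True,precision=1)
def K(p):
    f=p["image"].shape[0]/2/np.tan(np.radians(p["vertical_fov"]/2)); return f
def ray(p,u,v):
    f=K(p);E=p["extrinsics"]; d=E[:3,:3]@np.array([(u-p["cx"])/f,-(v-p["cy"])/f,-1.]); return E[:3,3],d
def at(p,u,v,z):
    o,d=ray(p,u,v); return o+d*(z-o[2])/d[2]
def proj(p,X):
    E=p["extrinsics"]; c=E[:3,:3].T@(np.atleast_2d(X)-E[:3,3]).T; f=K(p)
    return np.array([p["cx"]+f*c[0]/-c[2], p["cy"]-f*c[1]/-c[2]]).T
def save(p,n,crop=None,s=1):
    im=cv2.cvtColor(p["image"],cv2.COLOR_RGB2BGR)
    if crop: x,y,w,h=crop; im=im[y:y+h,x:x+w]
    cv2.imwrite(f"pics/{n}.png",cv2.resize(im,None,fx=s,fy=s,interpolation=cv2.INTER_CUBIC))
def boxcorners(c,dims,yaw,z0):
    a=[]
    for k in range(8):
        v=np.array([dims[0]/2*(1 if k&1 else -1),dims[1]/2*(1 if k&2 else -1),dims[2]*(1 if k&4 else 0)+z0])
        C,S=np.cos(yaw),np.sin(yaw); a.append([c[0]+C*v[0]-S*v[1],c[1]+S*v[0]+C*v[1],v[2]])
    return np.array(a)
E
python3 - <<'E'
from h import *
p=eyes.read_camera("top")
save(p,"topA",(130,140,290,120),2.7)
for t in ["carton_1_mid","vial_1_mid","vial_3_mid","carrier","deck","flag_tip","tape_roll","pen"]:
    for r in boxes_of(t,p):
        b=r["bbox"];u,v=b[0]+b[2]/2,b[1]+b[3]/2
        print(t,round(r["confidence"],2),np.array(b),at(p,u,v,30)[:2])
q=eyes.read_camera("scene")
save(q,"sceneA",(160,150,280,180),2.8)
for t in ["carton_1_mid","vial_1_mid","vial_3_mid"]:
    for r in boxes_of(t,q): print(t,round(r["confidence"],2),np.array(r["bbox"]))
E
```

```text
carton_1_mid 0.93 [389.4 160.2  17.9  26.2] [ 571.5 -424.8]
vial_1_mid 0.64 [319.6 227.2   9.4   5.4] [ 405.7 -170.5]
vial_1_mid 0.25 [220.5 153.8  84.6  56.1] [574.4  11.5]
vial_3_mid 0.52 [382.5 217.9  18.7   9.7] [ 413.2 -383.7]
carrier 0.8 [154.1 211.3  46.   42.1] [430.6 289.4]
carrier 0.28 [388.9 160.4  21.1  26.4] [ 570.3 -428.2]
deck 0.59 [223.3 153.7  80.6  56.2] [574.4   9. ]
flag_tip 0.38 [206.8 165.2   8.2   9.7] [625.6 176.1]
tape_roll 0.69 [154.1 180.5  18.   17.1] [573.4 331.1]
pen 0.6 [250.4 232.4  38.3  11. ] [392.7   2. ]
pen 0.31 [154.  208.2  48.2  45.3] [435.1 286.1]
pen 0.2 [363.7 216.1  13.2  13.2] [ 418.1 -316.4]
carton_1_mid 0.64 [370.4 259.8  38.5  32.7]
vial_1_mid 0.62 [265.7 222.7  14.6  27.7]
vial_3_mid 0.87 [311.6 261.5  19.6  34.2]
```

View pics/topA.png

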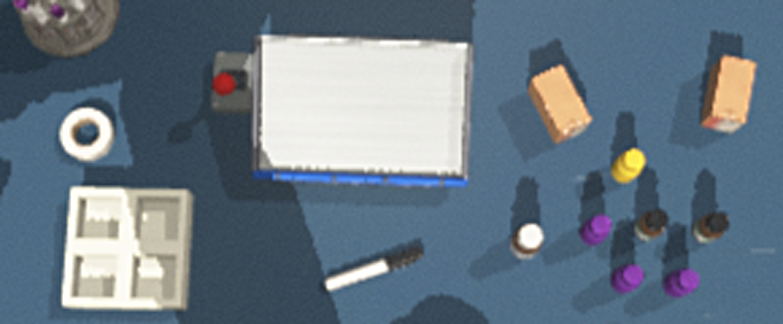

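View pics/sceneA.png

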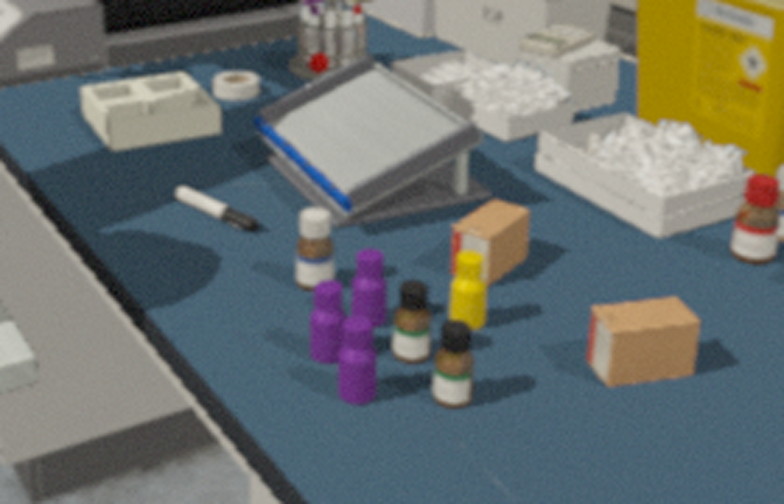

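```bash
cat > m.py <<'E'
import sys
from h import *
# usage: m.py X Y Z yaw grip [maxstep]
def plan(T,yaw,grip,step=45,turn=0.14):
    s=env.state(); P=s["eef_pos"]; y0=s["tcp_rot"][2]
    d=np.array(T,float)-P; dy=(yaw-y0+np.pi)%(2*np.pi)-np.pi
    n=max(1,int(np.ceil(max(np.linalg.norm(d)/step,abs(dy)/turn))))
    rows=[]
    for k in range(n):
        y=y0+dy*k/n; v=d/n
        rows.append("%.0f %.0f %.0f %.3f %g"%(np.cos(y)*v[0]+np.sin(y)*v[1],np.sin(y)*v[0]-np.cos(y)*v[1],-v[2],-dy/n,grip) if np.linalg.norm(v)>8 else "%.1f %.1f %.1f %.3f %g"%(np.cos(y)*v[0]+np.sin(y)*v[1],np.sin(y)*v[0]-np.cos(y)*v[1],-v[2],-dy/n,grip))
    return rows,s
if __name__=="__main__":
    a=[float(x) for x in sys.argv[1:]]
    rows,s=plan(a[:3],a[3],a[4],*(a[5:6]))
    print("t",round(s["t"],2),"P",s["eef_pos"],"yaw %.3f"%s["tcp_rot"][2],"n",len(rows))
    for i in range(0,len(rows),8): print("; ".join(rows[i:i+8]))
E
python3 m.py 490 10 260 3.1416 95
```

```text
t 0.8 P [231.7 580.5 214.7] yaw 2.762 n 14
-32 -31 -3 -0.027 95; -31 -32 -3 -0.027 95; -31 -33 -3 -0.027 95; -30 -34 -3 -0.027 95; -29 -34 -3 -0.027 95; -28 -35 -3 -0.027 95; -27 -36 -3 -0.027 95; -26 -37 -3 -0.027 95
-25 -37 -3 -0.027 95; -24 -38 -3 -0.027 95; -23 -39 -3 -0.027 95; -22 -39 -3 -0.027 95; -21 -40 -3 -0.027 95; -20 -40 -3 -0.027 95
```

send_rows --plan "-32 -31 -3 -0.027 95; -31 -32 -3 -0.027 95; -31 -33 -3 -0.027 95; -30 -34 -3 -0.027 95; -29 -34 -3 -0.027 95; -28 -35 -3 -0.027 95; -27 -36 -3 -0.027 95; -26 -37 -3 -0.027 95"

```text
t: 1.6
eef_pos: [383.8, 246.2, 238.7]
tcp_rot: [3.14, 0.002, 2.994]
ft_force: [0.7, 0.2, -0.2]
opening: 0.999
```

send_rows --plan "-25 -37 -3 -0.027 95; -24 -38 -3 -0.027 95; -23 -39 -3 -0.027 95; -22 -39 -3 -0.027 95; -21 -40 -3 -0.027 95; -20 -40 -3 -0.027 95"

```text
t: 2.2
eef_pos: [503.5, -8.0, 259.1]
tcp_rot: [3.14, 0.006, -3.12]
ft_force: [-0.7, 0.9, 0.3]
opening: 0.998
```

```bash
python3 - <<'E'
from h import *
s=env.state();print(s["t"],s["eef_pos"],s["tcp_rot"])
p=eyes.read_camera("wrist");save(p,"w1")
print(env.state()["eef_pos"],p["extrinsics"])
for t in ["deck","flag_tip","pen"]:
    for r in boxes_of(t,p): print(t,round(r["confidence"],2),np.array(r["bbox"]))
E
```

```text
2.2 [503.5  -8.  259.1] [ 3.1  0.  -3.1]
[506.5 -12.8 259.4] [[ -0.   -1.   -0.3 433.1]
 [  1.   -0.   -0.  -10.1]
 [  0.   -0.3   1.  428.7]
 [  0.    0.    0.    1. ]]
deck 0.78 [186.4 167.5 208.3 155.1]
flag_tip 0.47 [406.9 272.1  17.2  10.4]
pen 0.73 [246.2  87.   89.9  28.9]
```

View pics/w1.png

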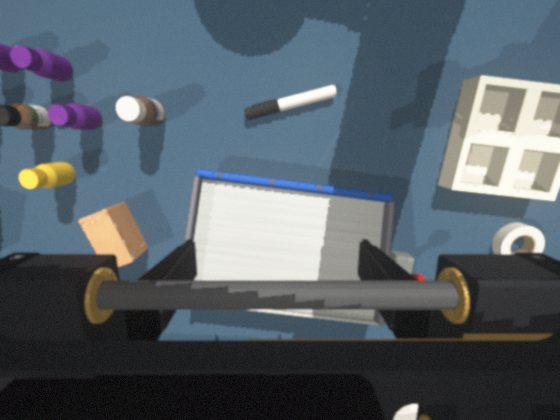

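```bash
python3 - <<'E'
from h import *
p=eyes.read_camera("wrist");save(p,"w2a",(170,150,260,190),3);save(p,"w2b",(430,60,130,210),3.8)
import pickle;pickle.dump(p,open("w2.pkl","wb"));print(p["extrinsics"][:3,3])
E
```

```text
[432.7  -8.6 428.1]
```

View pics/w2a.png

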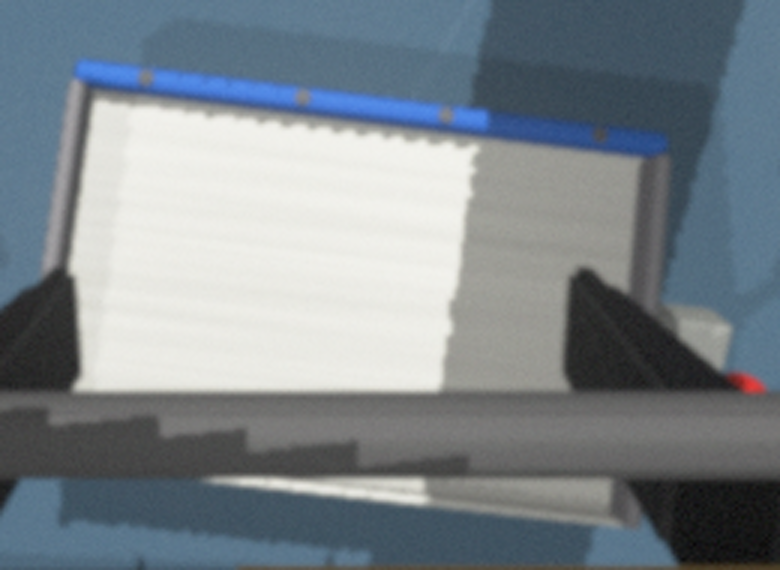

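View pics/w2b.png

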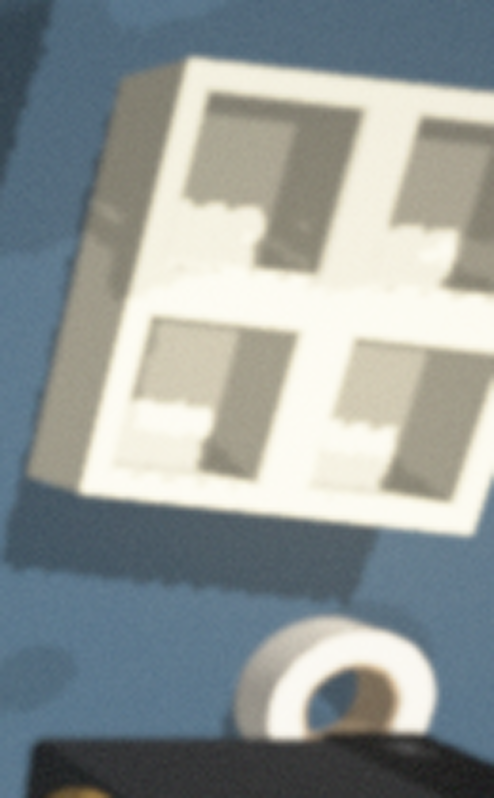

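```bash
python3 - <<'E'
from h import *
import pickle
p=pickle.load(open("w2.pkl","rb"))
a=at(p,196,170.7,43.7);b=at(p,391.7,195,43.7);print("cleat",a,b,np.linalg.norm(a-b),np.degrees(np.arctan2(*(b-a)[:2])))
t=np.radians(20)
A=at(p,196.5,177,43.7+3.4);B=at(p,391.7,201.5,47.1);print(A,B)
c=[at(p,430+x/3.8,60+y/3.8,36) for x,y in [(190,57),(80,493),(472,535)]]
for i in range(3):print(c[i])
print(np.linalg.norm(c[0]-c[1]),np.linalg.norm(c[1]-c[2]),(c[0]+c[2])/2)
# top image carrier & deck
q=eyes.read_camera("top")
g=lambda x,y,z:at(q,130+x/2.7,140+y/2.7,z)
print("top")
c=[g(70,188,36),g(192,190,36),g(187,308,36),g(64,306,36)]
for x in c: print(x)
print(np.mean(c,0),[np.linalg.norm(c[i]-c[i-1]) for i in range(4)])
print(g(255,180,43.7),g(467,184,43.7), g(258,38,110),g(470,43,110))
E
```

```text
cleat [ 478.  -106.6   43.7] [504.1 138.6  43.7] 246.583536405157 6.068152805453997
[ 485.3 -105.5   47.1] [511.7 138.2  47.1]
[361.1 229.   36. ]
[497.3 216.9  36. ]
[509.3 353.   36. ]
136.75852947747174 136.60422664948314 [435.2 291.   36. ]
top
[506.6 353.   36. ]
[494.1 211.   36. ]
[357.4 221.2  36. ]
[369.6 361.4  36. ]
[431.9 286.6  36. ] [np.float64(137.28938403747688), np.float64(142.57830474443782), np.float64(137.10635494392943), np.float64(140.67695377443903)]
[499.1 136.2  43.7] [ 476.9 -108.7   43.7] [648.1 117.4 110. ] [ 625.1 -120.5  110. ]
```

```bash
python3 m.py 530 -290 260 3.1416 95
```

```text
t 2.5 P [502.5  -5.3 258.7] yaw -3.121 n 7
-3 -41 -0 0.003 95; -3 -41 -0 0.003 95; -3 -41 -0 0.003 95; -3 -41 -0 0.003 95; -4 -41 -0 0.003 95; -4 -41 -0 0.003 95; -4 -41 -0 0.003 95
```

send_rows --plan "-3 -41 0 0.003 95; -3 -41 0 0.003 95; -3 -41 0 0.003 95; -3 -41 0 0.003 95; -4 -41 0 0.003 95; -4 -41 0 0.003 95; -4 -35 0 0.003 95; 0 0 0 0 95"

```text
t: 3.3
eef_pos: [532.9, -282.8, 259.2]
tcp_rot: [3.139, 0.006, -3.123]
ft_force: [-0.1, 0.4, 0.0]
opening: 0.997
```

```bash
python3 - <<'E'
from h import *
import pickle
p=eyes.read_camera("wrist");save(p,"w3",None,1.4)
pickle.dump(p,open("w3.pkl","wb"))
print(env.state()["eef_pos"])
for t in ["carton_1_mid","vial_1_mid","vial_3_mid"]:
    for r in boxes_of(t,p):
        if r["confidence"]>.2: print(t,round(r["confidence"],2),np.array(r["bbox"]))
E
```

```text
[ 532.6 -280.9  259.2]
carton_1_mid 0.57 [136.6 179.7  55.   70.1]
vial_1_mid 0.58 [350.3  71.7  41.   35.2]
vial_3_mid 0.72 [172.1  75.2  35.   31.6]
vial_3_mid 0.52 [233.4  82.6  31.9  29.1]
```

View pics/w3.png

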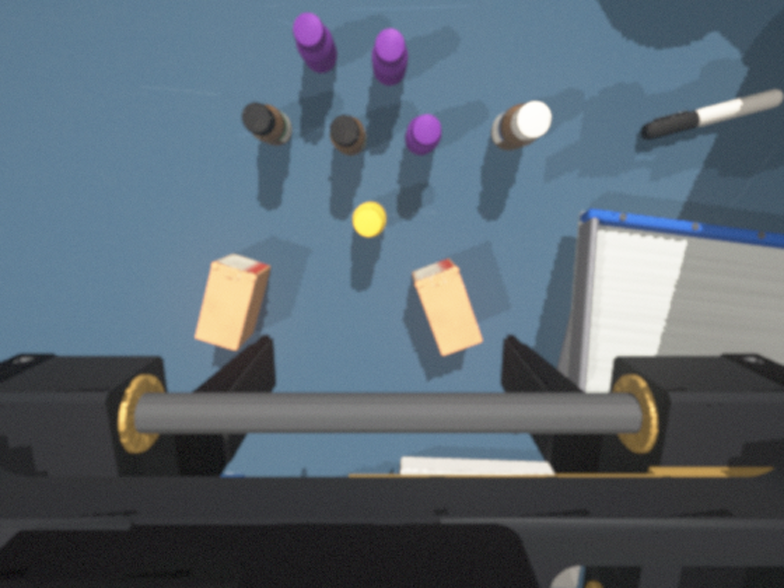

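```bash
python3 - <<'E'
from h import *
import pickle
p=pickle.load(open("w3.pkl","rb"))
save(p,"w3a",(130,170,220,90),3.6);save(p,"w3b",(165,0,235,170),3.4)
E
```

```text
(no output)
```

View pics/w3a.png

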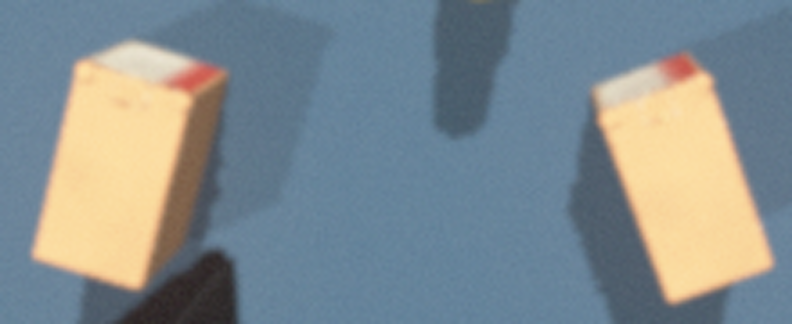

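View pics/w3b.png

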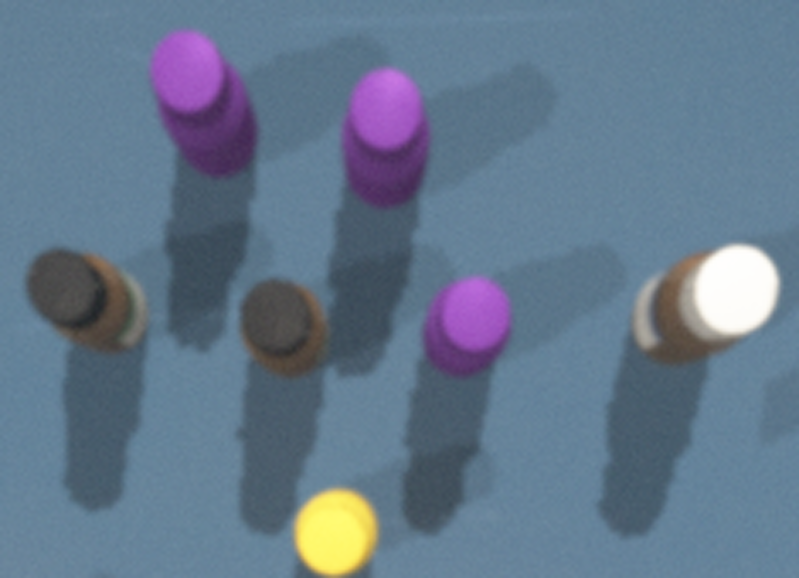

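```bash
python3 - <<'E'
from h import *
import pickle
p=pickle.load(open("w3.pkl","rb"))
for n,x,y,z in [("white",737,290,73),("blkL",68,287,66),("blkM",277,317,66),("purp1",188,71,66),("purp2",386,110,66),("purp3",475,313,66),("yel",337,531,66)]:
    print(n,at(p,165+x/3.4,y/3.4,z)[:2])
for n,cs in [("A",[(600,120),(714,83),(775,265),(672,303)]),("B",[(77,65),(190,95),(137,290),(33,258)])]:
    c=np.array([at(p,130+x/3.6,170+y/3.6,53)[:2] for x,y in cs])
    l=(c[2]+c[3]-c[0]-c[1])/2
    print(n,c.mean(0),[round(np.linalg.norm(c[i]-c[i-1])) for i in range(4)],"long yaw",np.arctan2(l[1],l[0]))
E
```

```text
white [ 410.  -172.4]
blkL [ 412.2 -384.6]
blkM [ 419.9 -317.8]
purp1 [ 350.  -344.5]
purp2 [ 359.5 -283.8]
purp3 [ 417.5 -254. ]
yel [ 487.5 -297.9]
A [ 571.5 -224.7] [73, 41, 70, 39] long yaw 0.3877295277279344
B [ 569.5 -428.1] [73, 39, 75, 38] long yaw -0.30525892673154964
```

```bash
python3 m.py 410 -172 110 3.1416 60
```

```text
t 3.5 P [ 532.5 -279.   259.7] yaw -3.121 n 5
24 22 30 0.004 60; 24 22 30 0.004 60; 24 22 30 0.004 60; 24 22 30 0.004 60; 24 22 30 0.004 60
```

send_rows --plan "24 22 30 0.004 60; 24 22 30 0.004 60; 24 22 30 0.004 60; 24 22 30 0.004 60; 24 18 30 0.004 60; 0 0 0 0 60"

```text
t: 4.1
eef_pos: [407.6, -162.3, 107.2]
tcp_rot: [3.141, 0.011, -3.13]
ft_force: [-0.1, 0.0, 0.2]
opening: 0.636
```

```bash
cat > look.py <<'E'
from h import *
import sys
p=eyes.read_camera(sys.argv[1]); n=sys.argv[2]
crop=[int(x) for x in sys.argv[3].split(",")] if len(sys.argv)>3 else None
save(p,n,crop,float(sys.argv[4]) if len(sys.argv)>4 else 1)
import pickle;pickle.dump(p,open("last.pkl","wb"))
s=env.state();print(s["t"],s["eef_pos"],"yaw %.3f"%s["tcp_rot"][2],"open",s["opening"],s["ft_force"])
E
python3 look.py wrist w4
```

```text
4.15 [ 410.  -163.9  108.8] yaw -3.130 open 0.6332326697604982 [-0.1 -0.2 -0.1]
```

View pics/w4.png

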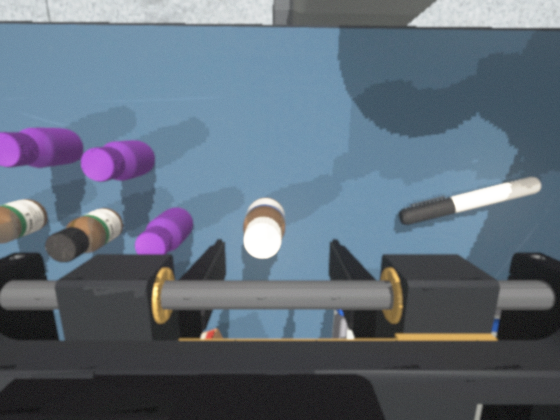

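```bash
python3 - <<'E'
from h import *
import pickle
p=pickle.load(open("last.pkl","rb"))
print(at(p,262.5,239,73), proj(p,[410,-172,0]),proj(p,[410,-172,73]))
E
python3 m.py 410 -172 38 3.1416 60 25
```

```text
[ 407.9 -172.4   73. ] [[266.4 214.9]] [[263.  241.9]]
t 4.15 P [ 410.  -163.9  108.8] yaw -3.130 n 3
0 -3 24 0.004 60; 0 -3 24 0.004 60; 0 -3 24 0.004 60
```

Consistent (408–410, −172). Descend and close.

send_rows --plan "0.5 -8 10 0.004 60; 0.5 -1 25 0 60; 0 0 22 0 60; 0 0 12 0 60; 0 0 0 0 60; 0 0 0 0 60"

```text
t: 4.75
eef_pos: [418.5, -178.2, 40.4]
tcp_rot: [-3.132, 0.028, -3.131]
ft_force: [-0.1, 0.2, 0.2]
opening: 0.631
```

```bash
python3 look.py wrist w5 140,150,280,190 2.8
```

```text
4.8 [ 418.6 -178.3   40.6] yaw -3.131 open 0.6312688439637496 [0.  0.3 0.7]
```

View pics/w5.png

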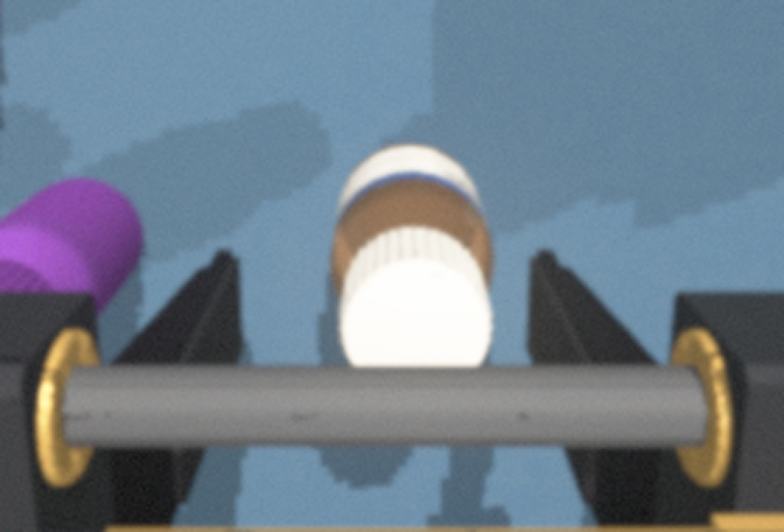

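```bash
python3 -c "
from h import *
np.set_printoptions(precision=3)
print(env.state()['joints'],env.state()['tcp_rot'])"; python3 m.py 409.5 -172.4 38 3.1416 60
```

```text
[-0.552  0.538  2.15   0.016  0.425 -2.148] [-3.132  0.028 -3.131]
t 4.8 P [ 418.6 -178.3   40.6] yaw -3.131 n 1
9 6 3 0.010 60
```

send_rows --plan "9 6 2 0 60; 0 0 0 0 60"

```text
t: 5.0
eef_pos: [409.5, -172.4, 39.3]
tcp_rot: [-3.131, 0.03, -3.131]
ft_force: [-0.6, 0.8, 0.0]
opening: 0.632
```

```bash
python3 m.py 409.5 -172.4 38 3.1416 60;  python3 -c "
from h import *
np.set_printoptions(precision=3)
print(env.state()['joints'],env.state()['tcp_rot'])"
```

```text
t 5.0 P [ 409.5 -172.4   39.3] yaw -3.131 n 1
0.0 0.0 1.3 0.010 60
[-0.552  0.532  2.177  0.017  0.401 -2.149] [-3.131  0.03  -3.131]
```

send_rows --plan "0 0 1 0 20; 0 0 0 0 20; 0 0 0 0 20; 0 0 0 0 20; 0 0 0 0 20; 0 0 0 0 20"

```text
t: 5.6
eef_pos: [410.0, -172.6, 39.3]
tcp_rot: [-3.129, 0.032, -3.131]
ft_force: [-0.3, -0.0, -0.2]
opening: 0.348
```

send_rows --plan "0 0 -20 0 20; 0 0 -30 0 20; 0 0 -25 0 20; 0 0 0 0 20"

```text
t: 6.0
eef_pos: [407.1, -171.5, 115.6]
tcp_rot: [-3.131, 0.029, -3.131]
ft_force: [0.0, 0.2, -1.6]
opening: 0.349
```

```bash
python3 m.py 466 254 115 3.1416 20 40
```

```text
t 6.0 P [ 407.1 -171.5  115.6] yaw -3.131 n 11
-6 39 0 0.001 20; -6 39 0 0.001 20; -6 39 0 0.001 20; -6 39 0 0.001 20; -6 39 0 0.001 20; -6 39 0 0.001 20; -6 39 0 0.001 20; -6 39 0 0.001 20
-5 39 0 0.001 20; -5 39 0 0.001 20; -5 39 0 0.001 20
```

send_rows --plan "-6 39 0 0.001 20; -6 39 0 0.001 20; -6 39 0 0.001 20; -6 39 0 0.001 20; -6 39 0 0.001 20; -6 39 0 0.001 20; -6 39 0 0.001 20; -6 39 0 0.001 20"

```text
t: 6.8
eef_pos: [454.1, 147.8, 107.0]
tcp_rot: [-3.13, 0.027, 3.135]
ft_force: [0.2, 0.3, -1.1]
opening: 0.355
```

send_rows --plan "-5 39 0 0.001 20; -5 35 0 0.001 20; -5 25 0 0.001 20; 0 8 0 0 20; 0 0 0 0 20"

```text
t: 7.3
eef_pos: [468.1, 263.1, 99.6]
tcp_rot: [-3.129, 0.021, 3.137]
ft_force: [-0.2, -0.9, -1.3]
opening: 0.351
```

```bash
python3 look.py wrist w6; python3 m.py 466 254 115 3.1416 20 40;  python3 -c "
from h import *
np.set_printoptions(precision=3)
print(env.state()['joints'],env.state()['tcp_rot'])"
```

```text
7.35 [468.  262.4  99.7] yaw 3.137 open 0.34829644385534725 [-0.9 -0.4 -1. ]
t 7.35 P [468.  262.4  99.7] yaw 3.137 n 1
2 -8 -15 -0.005 20
[ 0.398  0.515  1.901 -0.031  0.712 -1.144] [-3.129  0.021  3.137]
```

View pics/w6.png

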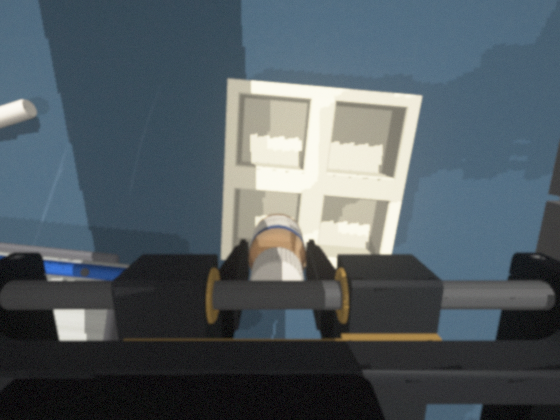

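```bash
python3 - <<'E'
s=open("m.py").read()
a=s.index("    for k in range(n):");b=s.index("    return rows,s")
s=s[:a]+'''    M=R.from_euler("xyz",s["tcp_rot"]).as_matrix()
    for k in range(n):
        v=(R.from_euler("z",dy*k/n).as_matrix()@M).T@(d/n)
        f="%.0f %.0f %.0f %.3f %g" if np.linalg.norm(d/n)>15 else "%.1f %.1f %.1f %.3f %g"
        rows.append(f%(*v,-dy/n,grip))
'''+s[b:]
open("m.py","w").write(s)
from h import *
import pickle
p=pickle.load(open("last.pkl","rb"))
save(p,"w6a",(210,60,230,220),3)
a=at(p,230,80,36);b=at(p,420,96,36);print(a,b,np.linalg.norm(a-b),np.arctan2(*(b-a)[:2]))
E
python3 m.py 466 254 100 3.1416 20 40
```

```text
[362.3 230.   36. ] [373.4 362.4  36. ] 132.91141794407147 0.08373549922762337
t 7.35 P [468.  262.4  99.7] yaw 3.137 n 1
2.0 -8.5 -0.3 -0.005 20
```

View pics/w6a.png

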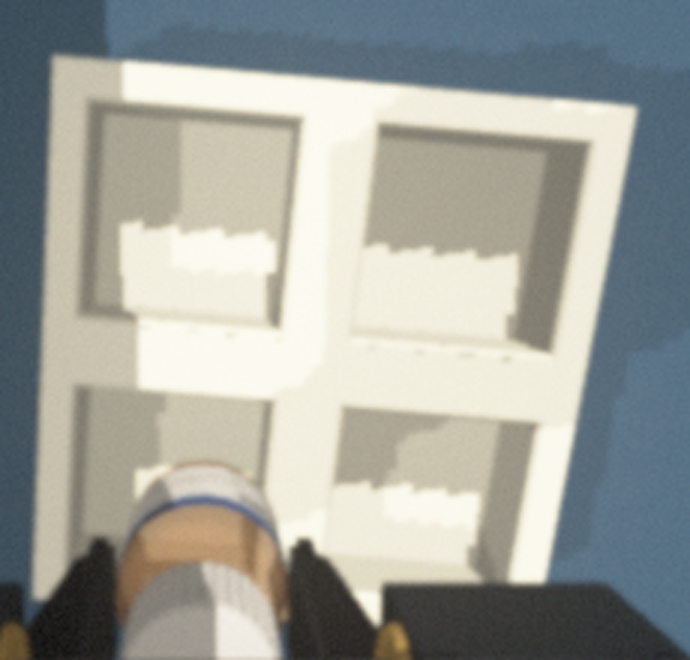

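send_rows --plan "2 -8.5 0 -0.005 20; 0 0 10 0 20; 0 0 18 0 20; 0 0 15 0 20; 0 0 7 0 20; 0 0 0 0 20"

```text
t: 7.95
eef_pos: [466.5, 246.1, 46.4]
tcp_rot: [-3.128, 0.02, 3.135]
ft_force: [0.4, 0.0, -0.8]
opening: 0.349
```

```bash
python3 look.py wrist w7 ; python3 m.py 466 254 47 3.1416 20 40
```

```text
8.0 [466.6 246.2  46.9] yaw 3.135 open 0.3535182764321588 [-0.3 -0.1 -0.6]
t 8.0 P [466.6 246.2  46.9] yaw 3.135 n 1
0.6 7.8 -0.2 -0.006 20
```

View pics/w7.png

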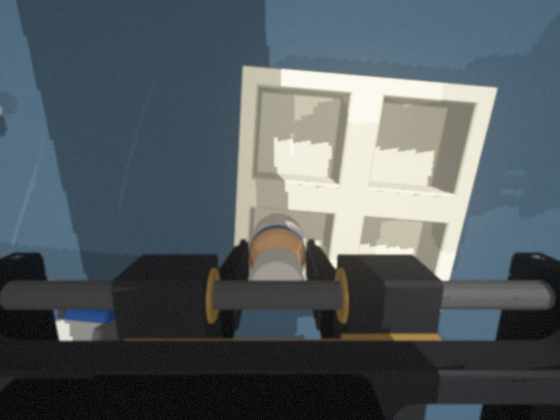

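send_rows --plan "0.6 7.8 0 -0.005 20; 0 0 0 0 20"

```text
t: 8.2
eef_pos: [466.6, 254.3, 47.6]
tcp_rot: [-3.128, 0.021, 3.14]
ft_force: [0.2, 1.3, -0.9]
opening: 0.348
```

```bash
python3 look.py wrist w8 ; python3 m.py 466 254 47 3.1416 20 40
```

```text
8.25 [466.5 254.1  47.7] yaw 3.140 open 0.34990321718250517 [ 0.4 -0.7 -1.4]
t 8.25 P [466.5 254.1  47.7] yaw 3.140 n 1
0.5 -0.1 0.6 -0.002 20
```

View pics/w8.png

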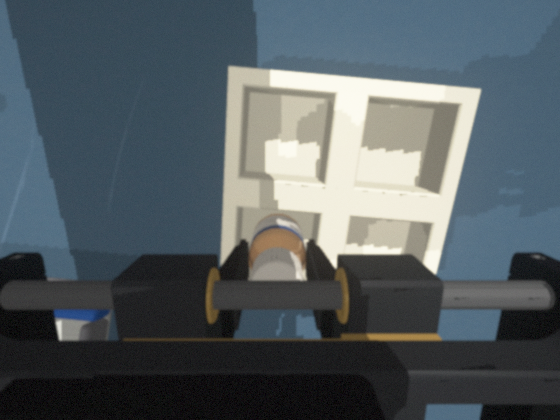

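send_rows --plan "0 0 0 0 50; 0 0 0 0 50; 0 0 0 0 50; 0 0 -15 0 50; 0 0 -30 0 50; 0 0 -30 0 50; 0 0 0 0 50"

```text
t: 8.95
eef_pos: [464.8, 255.4, 125.8]
tcp_rot: [-3.128, 0.022, 3.141]
ft_force: [0.4, -0.1, 0.2]
opening: 0.526
```

```bash
python3 look.py wrist w9 ; python3 m.py 420 -318 130 3.1416 50 45
```

```text
9.0 [464.2 255.1 124.2] yaw 3.141 open 0.5276882243804347 [0.8 0.4 0. ]
t 9.0 P [464.2 255.1 124.2] yaw 3.141 n 13
3 -44 0 -0.000 50; 3 -44 0 -0.000 50; 3 -44 0 -0.000 50; 3 -44 0 -0.000 50; 3 -44 0 -0.000 50; 3 -44 0 -0.000 50; 3 -44 0 -0.000 50; 3 -44 0 -0.000 50
3 -44 0 -0.000 50; 3 -44 0 -0.000 50; 3 -44 0 -0.000 50; 3 -44 0 -0.000 50; 3 -44 0 -0.000 50
```

View pics/w9.png

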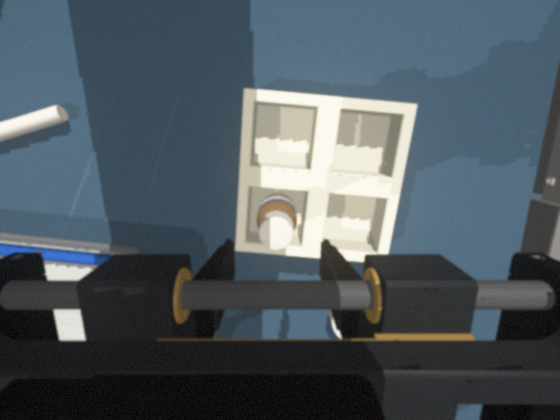

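send_rows --plan "3 -44 -1 0 50; 3 -44 -1 0 50; 3 -44 -1 0 50; 3 -44 0 0 50; 3 -44 0 0 50; 3 -44 0 0 50; 3 -44 0 0 50; 3 -44 0 0 50"

```text
t: 9.8
eef_pos: [436.8, -104.7, 125.0]
tcp_rot: [-3.129, 0.014, -3.134]
ft_force: [1.1, 0.2, -0.4]
opening: 0.521
```

send_rows --plan "3 -44 0 0 50; 3 -44 0 0 50; 3 -44 0 0 50; 3 -35 0 0 50; 3 -20 0 0 50; 0 0 0 0 50"

```text
t: 10.4
eef_pos: [418.2, -303.9, 120.8]
tcp_rot: [-3.133, 0.008, -3.14]
ft_force: [0.3, 0.2, -0.6]
opening: 0.525
```

```bash
python3 look.py wrist w10 ; python3 m.py 420 -318 120 3.1416 50 45
```

```text
10.45 [ 418.1 -302.6  120.7] yaw -3.140 open 0.5258804262824109 [ 0.4 -0.2  0.6]
t 10.45 P [ 418.1 -302.6  120.7] yaw -3.140 n 1
-2 -15 1 0.002 50
```

View pics/w10.png

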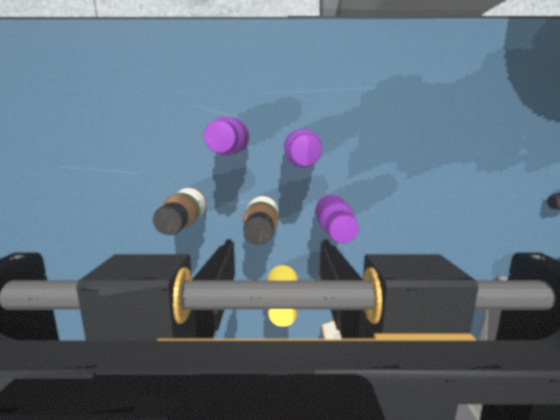

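send_rows --plan "-2 -15 1 0.002 50; 0 0 0 0 50"

```text
t: 10.65
eef_pos: [420.3, -316.8, 118.8]
tcp_rot: [-3.135, 0.007, -3.141]
ft_force: [0.1, 0.7, 0.4]
opening: 0.526
```

```bash
python3 look.py wrist w11 130,100,300,180 2.6; python3 m.py 420 -318 75 3.1416 50 45
```

```text
10.7 [ 419.9 -315.7  118.8] yaw -3.141 open 0.5275105279719212 [-0.5  0.6 -0.6]
t 10.7 P [ 419.9 -315.7  118.8] yaw -3.141 n 1
0 -2 44 0.001 50
```

View pics/w11.png

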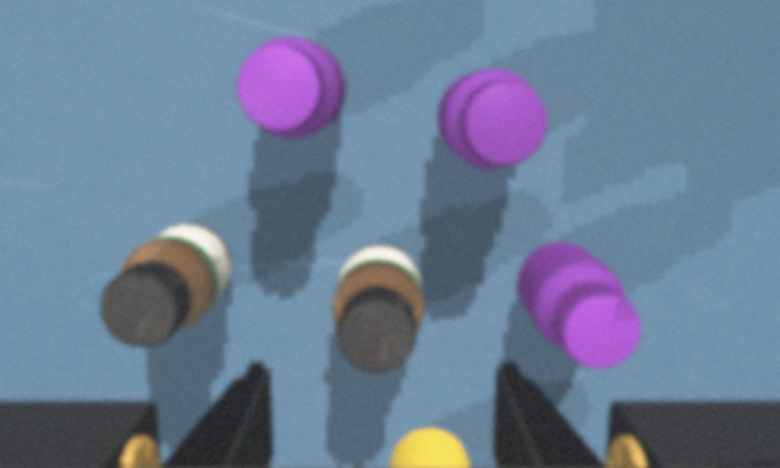

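```bash
python3 - <<'E'
from h import *
import pickle
p=pickle.load(open("last.pkl","rb"))
for x,y in [(377,333),(139,308)]: print(at(p,130+x/2.6,100+y/2.6,66))
E
```

```text
[ 418.1 -318.7   66. ]
[ 410.9 -386.9   66. ]
```

send_rows --plan "0 -1 15 0 50; 0 0 0 0 50; 0 0 30 0 50; 0 0 25 0 50; 0 0 0 0 50"

```text
t: 11.2
eef_pos: [422.1, -314.4, 49.2]
tcp_rot: [-3.134, 0.008, -3.136]
ft_force: [-0.2, 0.1, -0.3]
opening: 0.528
```

```bash
python3 m.py 420 -318 36 3.1416 50 45
```

```text
t 11.2 P [ 422.1 -314.4   49.2] yaw -3.136 n 1
2.3 -3.5 13.2 0.005 50
```

send_rows --plan "2.8 -3.8 13 0.005 50; 0 0 0 0 50"

```text
t: 11.4
eef_pos: [420.0, -318.2, 37.0]
tcp_rot: [-3.134, 0.009, -3.14]
ft_force: [0.2, 0.3, -0.0]
opening: 0.523
```

```bash
python3 m.py 419.5 -318.3 36 3.1416 50 45
```

```text
t 11.4 P [ 420.  -318.2   37. ] yaw -3.140 n 1
0.5 -0.1 1.0 0.001 50
```

send_rows --plan "0 0 0 0 15; 0 0 0 0 15; 0 0 0 0 15; 0 0 0 0 15; 0 0 0 0 15; 0 0 -20 0 15; 0 0 -35 0 15; 0 0 -35 0 15"

```text
t: 12.2
eef_pos: [418.1, -316.6, 128.3]
tcp_rot: [-3.137, 0.005, -3.141]
ft_force: [0.6, -0.9, 0.1]
opening: 0.302
```

```bash
python3 m.py 472 322 115 3.1416 15 42
```

```text
t 12.2 P [ 418.1 -316.6  128.3] yaw -3.141 n 16
-3 40 1 0.000 15; -3 40 1 0.000 15; -3 40 1 0.000 15; -3 40 1 0.000 15; -3 40 1 0.000 15; -3 40 1 0.000 15; -3 40 1 0.000 15; -3 40 1 0.000 15
-3 40 1 0.000 15; -3 40 1 0.000 15; -3 40 1 0.000 15; -3 40 1 0.000 15; -3 40 1 0.000 15; -3 40 1 0.000 15; -3 40 1 0.000 15; -3 40 1 0.000 15
```

send_rows --plan "-3 40 -1 0 15; -3 40 -1 0 15; -3 40 -1 0 15; -3 40 0 0 15; -3 40 0 0 15; -3 40 0 0 15; -3 40 0 0 15; -3 40 0 0 15"

```text
t: 13.0
eef_pos: [444.4, 8.8, 134.3]
tcp_rot: [-3.13, 0.015, 3.134]
ft_force: [0.7, -0.8, -0.5]
opening: 0.306
```

send_rows --plan "-3 40 -1 0 15; -3 40 -1 0 15; -3 40 -1 0 15; -3 40 0 0 15; -3 40 0 0 15; -3 35 0 0 15; -3 20 0 0 15; 0 0 0 0 15"

```text
t: 13.8
eef_pos: [465.6, 279.4, 135.4]
tcp_rot: [-3.13, 0.017, 3.139]
ft_force: [0.7, -0.2, -0.8]
opening: 0.307
```

```bash
python3 look.py wrist w12 ; python3 m.py 472 322 125 3.1416 15 42
```

```text
13.85 [465.3 278.3 135.4] yaw 3.139 open 0.3007148886238229 [-0.3 -0.3 -1.7]
t 13.85 P [465.3 278.3 135.4] yaw 3.139 n 2
-3 22 5 -0.001 15; -3 22 5 -0.001 15
```

View pics/w12.png

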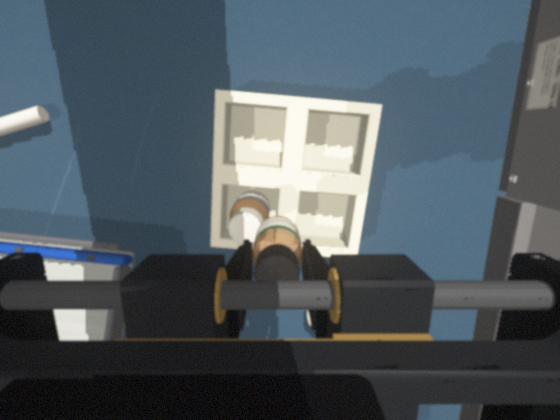

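send_rows --plan "-3 22 1 0 15; -3 20 1 0 15; 0 0 0 0 15; 0 0 0 0 15"

```text
t: 14.25
eef_pos: [470.9, 317.1, 132.7]
tcp_rot: [-3.128, 0.015, 3.137]
ft_force: [-0.4, 0.2, -1.1]
opening: 0.306
```

```bash
python3 m.py 472 322 110 3.1416 15 42
```

```text
t 14.25 P [470.9 317.1 132.7] yaw 3.137 n 1
-1 5 23 -0.005 15
```

send_rows --plan "-1 5 20 -0.004 15; 0 0 0 0 15; 0 0 25 0 15; 0 0 0 0 15"

```text
t: 14.65
eef_pos: [472.8, 317.0, 88.7]
tcp_rot: [-3.128, 0.015, 3.138]
ft_force: [0.1, -0.9, -0.6]
opening: 0.31
```

```bash
python3 m.py 472 322 45 3.1416 15 42
```

```text
t 14.65 P [472.8 317.   88.7] yaw 3.138 n 2
1 3 22 -0.002 15; 1 3 22 -0.002 15
```

send_rows --plan "1 5 10 -0.002 15; 0 0 0 0 15; 1 1 15 0 15; 0 0 15 0 15; 0 0 0 0 15"

```text
t: 15.15
eef_pos: [473.2, 322.5, 52.3]
tcp_rot: [-3.13, 0.02, 3.139]
ft_force: [-0.4, 0.2, -1.4]
opening: 0.305
```

```bash
python3 look.py wrist w13 ; python3 m.py 472 322 44 3.1416 15 42
```

```text
15.2 [473.6 322.8  53.2] yaw 3.139 open 0.30603320219899294 [-0.1  0.2 -0.9]
t 15.2 P [473.6 322.8  53.2] yaw 3.139 n 1
1.8 -0.7 9.1 -0.003 15
```

View pics/w13.png

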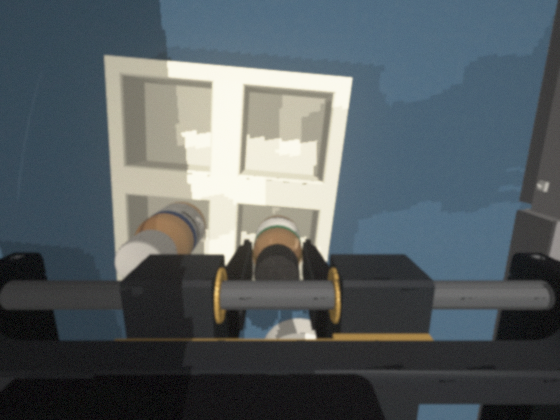

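send_rows --plan "1.5 -0.7 8 0 15; 0 0 0 0 15; 0 0 0 0 48; 0 0 0 0 48; 0 0 0 0 48; 0 0 -12 0 48; 0 0 -35 0 48; 0 0 -35 0 48"

```text
t: 16.0
eef_pos: [469.8, 322.5, 129.8]
tcp_rot: [-3.129, 0.018, 3.139]
ft_force: [-0.1, 0.6, 0.3]
opening: 0.504
```

```bash
python3 look.py wrist w14 ; python3 m.py 411 -385 130 3.1416 50 45
```

```text
16.05 [471.5 323.6 135.4] yaw 3.139 open 0.5069975035315661 [1.2 1.  4.6]
t 16.05 P [471.5 323.6 135.4] yaw 3.139 n 16
4 -44 1 -0.000 50; 4 -44 1 -0.000 50; 4 -44 1 -0.000 50; 4 -44 1 -0.000 50; 4 -44 1 -0.000 50; 4 -44 1 -0.000 50; 4 -44 1 -0.000 50; 4 -44 1 -0.000 50
4 -44 1 -0.000 50; 4 -44 1 -0.000 50; 4 -44 1 -0.000 50; 4 -44 1 -0.000 50; 4 -44 1 -0.000 50; 4 -44 1 -0.000 50; 4 -44 1 -0.000 50; 4 -44 1 -0.000 50
```

View pics/w14.png

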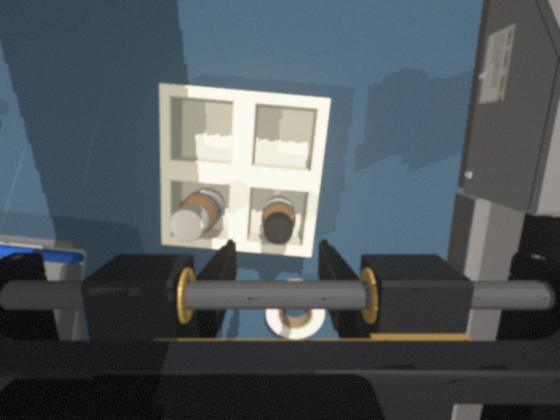

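send_rows --plan "4 -44 0 0 50; 4 -44 0 0 50; 4 -44 0 0 50; 4 -44 0 0 50; 4 -44 0 0 50; 4 -44 0 0 50; 4 -44 0 0 50; 4 -44 0 0 50"

```text
t: 16.85
eef_pos: [440.3, -34.9, 146.0]
tcp_rot: [-3.136, 0.041, -3.135]
ft_force: [0.9, -0.0, -0.4]
opening: 0.528
```

send_rows --plan "4 -44 0 0 50; 4 -44 0 0 50; 4 -44 0 0 50; 4 -44 0 0 50; 4 -44 0 0 50; 4 -38 0 0 50; 4 -30 0 0 50; 0 0 0 0 50"

```text
t: 17.65
eef_pos: [411.0, -341.0, 153.9]
tcp_rot: [-3.13, 0.051, -3.14]
ft_force: [-0.2, 0.4, 0.8]
opening: 0.526
```

```bash
python3 look.py wrist w15 ; python3 m.py 411 -385.5 120 3.1416 50 45
```

```text
17.7 [ 411.  -339.3  153.8] yaw -3.139 open 0.5267237675491084 [-0.5 -0.2  0.2]
t 17.7 P [ 411.  -339.3  153.8] yaw -3.139 n 2
1 -23 17 0.001 50; 1 -23 17 0.001 50
```

View pics/w15.png

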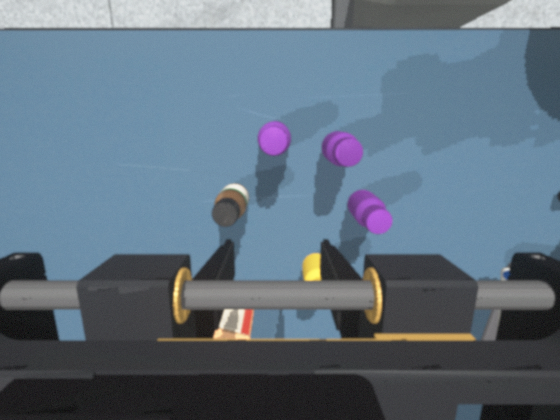

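send_rows --plan "1 -23 12 0 50; 1 -20 12 0 50; 0 0 0 0 50; 0 0 0 0 50"

```text
t: 18.1
eef_pos: [410.8, -380.8, 130.7]
tcp_rot: [-3.131, 0.051, -3.137]
ft_force: [0.8, 0.9, 0.3]
opening: 0.525
```

```bash
python3 look.py wrist w16 ;python3 - <<'E'
from h import *
import pickle
p=pickle.load(open("last.pkl","rb"))
for r in boxes_of("vial_3_mid",eyes.read_camera("wrist")): print(r)
print(proj(p,[411,-385.5,66]))
E
python3 m.py 411 -385.5 75 3.1416 50 45
```

```text
18.15 [ 410.9 -380.7  130.7] yaw -3.137 open 0.5259648148483351 [-1.   0.9 -0.2]
{'bbox': [251.9, 190.4, 32.3, 47.8], 'confidence': 0.55}
[[272. 223.]]
t 18.25 P [ 411.  -380.8  131.1] yaw -3.137 n 2
1 -2 28 0.002 50; 1 -2 28 0.002 50
```

View pics/w16.png

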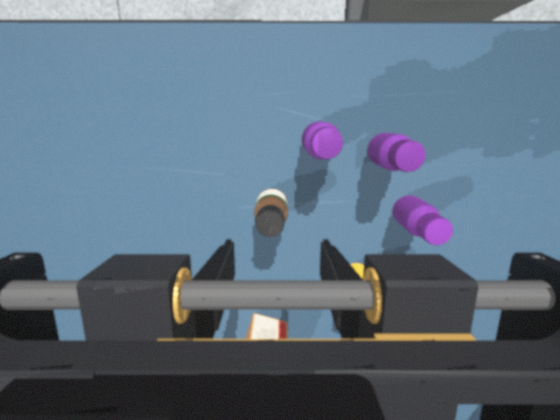

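send_rows --plan "1 -5 15 0 50; 0 0 0 0 50; 1 0 30 0 50; 1 0 20 0 50; 0 0 0 0 50; 0 0 0 0 50"

```text
t: 18.85
eef_pos: [412.1, -385.9, 64.4]
tcp_rot: [-3.129, 0.052, -3.135]
ft_force: [0.4, -0.2, 0.5]
opening: 0.527
```

```bash
python3 m.py 410 -386.5 37 3.1416 50 45
```

```text
t 18.85 P [ 412.1 -385.9   64.4] yaw -3.135 n 1
4 -0 27 0.006 50
```

send_rows --plan "2 0 14 0.006 50; 2 0 13 0 50; 0 0 0 0 50; 0 0 0 0 50"

```text
t: 19.25
eef_pos: [410.5, -387.2, 39.3]
tcp_rot: [-3.126, 0.055, -3.141]
ft_force: [-0.2, 0.6, -0.1]
opening: 0.526
```

```bash
python3 look.py wrist w17 130,150,300,140 2.6; python3 m.py 410 -386.5 37 3.1416 50 45
```

```text
19.3 [ 410.4 -387.2   39.4] yaw -3.141 open 0.5270394195517875 [-0.1  0.  -0.3]
t 19.3 P [ 410.4 -387.2   39.4] yaw -3.141 n 1
0.6 0.7 2.3 0.001 50
```

View pics/w17.png

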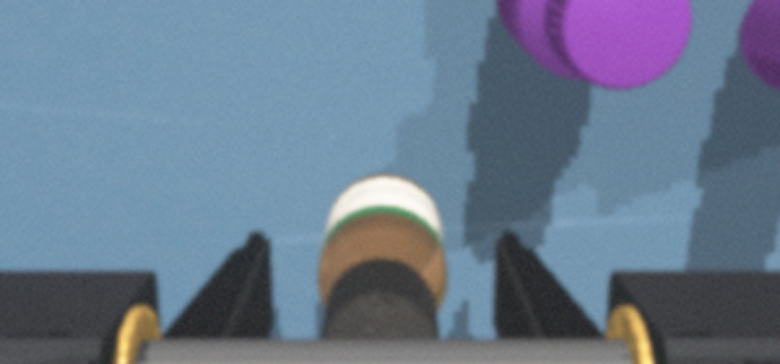

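send_rows --plan "0.5 0.5 2 0 15; 0 0 0 0 15; 0 0 0 0 15; 0 0 0 0 15; 0 0 0 0 15; 0 0 -20 0 15; 0 0 -35 0 15; 0 0 -35 0 15"

```text
t: 20.1
eef_pos: [403.9, -383.8, 126.4]
tcp_rot: [-3.132, 0.05, -3.141]
ft_force: [-0.1, -0.3, -1.5]
opening: 0.304
```

send_rows --plan "0 0 -5 0 15; 0 0 0 0 15; 0 0 0 0 15"

```text
t: 20.4
eef_pos: [404.3, -384.5, 134.6]
tcp_rot: [-3.128, 0.053, -3.14]
ft_force: [0.1, -0.2, -0.6]
opening: 0.305
```

```bash
python3 m.py 398 260 140 3.1416 15 40
```

```text
t 20.4 P [ 404.3 -384.5  134.6] yaw -3.140 n 17
0 38 -1 0.000 15; 0 38 -1 0.000 15; 0 38 -1 0.000 15; 0 38 -1 0.000 15; 0 38 -1 0.000 15; 0 38 -1 0.000 15; 0 38 -1 0.000 15; 0 38 -1 0.000 15
0 38 -1 0.000 15; 0 38 -1 0.000 15; 0 38 -1 0.000 15; 0 38 -1 0.000 15; 0 38 -1 0.000 15; 0 38 -1 0.000 15; 0 38 -1 0.000 15; 0 38 -1 0.000 15
0 38 -1 0.000 15
```

send_rows --plan "-5 20 0 0 15; -5 38 0 0 15; -5 40 0 0 15; -5 40 0 0 15; -5 40 0 0 15; -5 40 0 0 15; -3 40 0 0 15; -2 40 0 0 15"

```text
t: 21.2
eef_pos: [437.1, -78.7, 122.3]
tcp_rot: [-3.136, 0.041, 3.134]
ft_force: [0.7, 0.2, -1.3]
opening: 0.307
```

send_rows --plan "0 40 0 0 15; 2 40 0 0 15; 3 40 0 0 15; 5 40 0 0 15; 5 40 0 0 15; 5 40 0 0 15; 5 25 0 0 15; 0 0 0 0 15"

```text
t: 22.0
eef_pos: [407.8, 200.9, 110.5]
tcp_rot: [-3.135, 0.026, 3.139]
ft_force: [0.0, -0.7, -1.3]
opening: 0.304
```

```bash
python3 look.py wrist w18; python3 m.py 398 260 130 3.1416 15 40
```

```text
22.05 [407.9 199.8 110.4] yaw 3.138 open 0.3057264200283732 [ 0.4 -0.7 -2. ]
t 22.05 P [407.9 199.8 110.4] yaw 3.138 n 2
5 30 -10 -0.002 15; 5 30 -10 -0.002 15
```

View pics/w18.png

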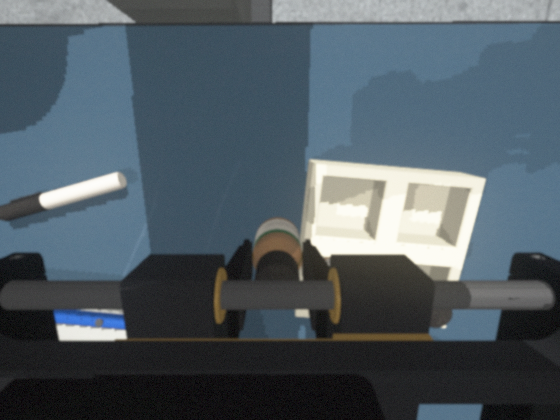

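send_rows --plan "5 30 0 0 15; 5 28 0 0 15; 0 0 0 0 15; 0 0 0 0 15"

```text
t: 22.45
eef_pos: [397.8, 256.1, 106.5]
tcp_rot: [-3.132, 0.02, 3.136]
ft_force: [0.5, 0.1, -1.1]
opening: 0.307
```

```bash
python3 look.py wrist w19; python3 m.py 398 260 85 3.1416 15 40
```

```text
22.5 [397.9 256.  106.6] yaw 3.135 open 0.30485750449357624 [ 0.2 -0.1 -1. ]
t 22.5 P [397.9 256.  106.6] yaw 3.135 n 1
0 4 22 -0.006 15
```

View pics/w19.png

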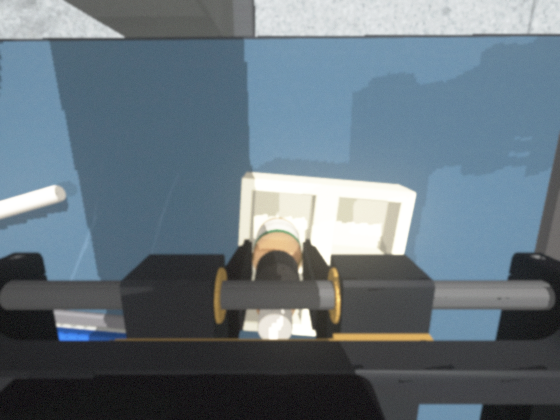

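send_rows --plan "0 4 18 -0.005 15; 0 0 0 0 15; 0.5 0 18 0 15; 0 0 0 0 15; 0 0 0 0 15"

```text
t: 23.0
eef_pos: [399.7, 255.2, 70.9]
tcp_rot: [-3.132, 0.019, 3.135]
ft_force: [0.5, 0.4, -1.4]
opening: 0.307
```

```bash
python3 look.py wrist w20; python3 m.py 398 260 46 3.1416 15 40
```

```text
23.05 [399.6 255.2  70.9] yaw 3.135 open 0.30231959648845014 [ 0.9  0.7 -1.1]
t 23.05 P [399.6 255.2  70.9] yaw 3.135 n 1
2 5 25 -0.007 15
```

View pics/w20.png

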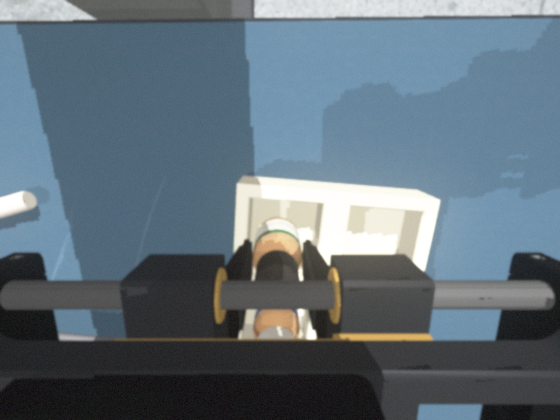

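send_rows --plan "1.5 5 8 -0.005 15; 0 0 0 0 15; 0.5 0 16 0 15; 0 0 0 0 15; 0 0 0 0 15"

```text
t: 23.55
eef_pos: [399.0, 260.9, 48.3]
tcp_rot: [-3.133, 0.023, 3.14]
ft_force: [-0.5, -0.3, -1.3]
opening: 0.304
```

```bash
python3 look.py wrist w21; python3 m.py 398 260 46 3.1416 15 40
```

```text
23.6 [398.9 260.8  48.3] yaw 3.140 open 0.30553754734430977 [-0.4 -1.1 -1.1]
t 23.6 P [398.9 260.8  48.3] yaw 3.140 n 1
1.0 -0.8 2.3 -0.001 15
```

View pics/w21.png

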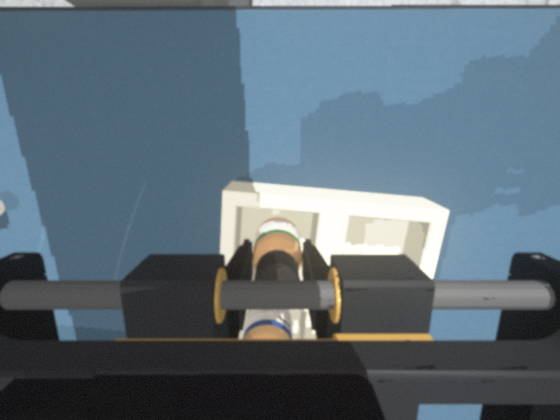

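send_rows --plan "1 -1 2.5 0 15; 0 0 0 0 15; 0 0 0 0 48; 0 0 0 0 48; 0 0 0 0 48; 0 0 -12 0 48; 0 0 -35 0 48; 0 0 -35 0 48"

```text
t: 24.4
eef_pos: [395.0, 259.8, 128.0]
tcp_rot: [-3.131, 0.018, 3.14]
ft_force: [-0.1, -0.0, 0.6]
opening: 0.504
```

send_rows --plan "0 0 -35 0 48; -30 0 -30 0 48; -40 0 -10 0 70; 0 0 0 0 70; 0 0 0 0 70"

```text
t: 24.9
eef_pos: [465.8, 260.9, 213.2]
tcp_rot: [-3.134, 0.025, 3.141]
ft_force: [-0.4, 0.3, -0.3]
opening: 0.695
```

```bash
python3 look.py wrist w22; python3 look.py top t22 130,140,290,120 2.7
```

```text
24.95 [465.8 261.  213. ] yaw 3.141 open 0.7190361923705627 [-0.1  0.5 -0.1]
25.0 [465.3 261.  212.7] yaw -3.141 open 0.7263578863106549 [ 0.  -0.1 -0.1]
```

View pics/w22.png

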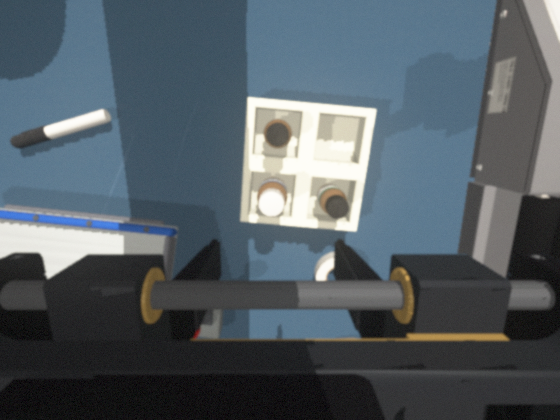

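View pics/t22.png

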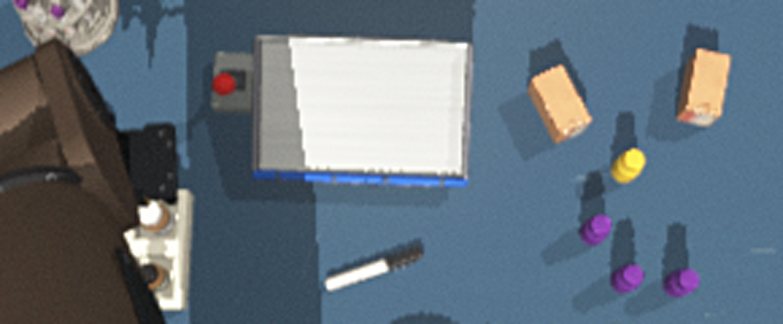

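```bash
python3 m.py 500 -245 230 -2.754 70 42
```

```text
t 25.0 P [465.3 261.  212.7] yaw -3.141 n 13
-3 -39 -1 -0.030 70; -2 -39 -1 -0.030 70; -0 -39 -1 -0.030 70; 1 -39 -1 -0.030 70; 2 -39 -1 -0.030 70; 3 -39 -1 -0.030 70; 4 -39 -1 -0.030 70; 5 -39 -1 -0.030 70
7 -38 -1 -0.030 70; 8 -38 -1 -0.030 70; 9 -38 -1 -0.030 70; 10 -38 -1 -0.030 70; 11 -37 -1 -0.030 70
```

send_rows --plan "-3 -25 -1 -0.020 70; -2 -39 -1 -0.030 70; -0 -39 -1 -0.030 70; 1 -39 -1 -0.030 70; 2 -39 -1 -0.030 70; 3 -39 -1 -0.030 70; 4 -39 -1 -0.030 70; 5 -39 -1 -0.030 70"

```text
t: 25.8
eef_pos: [479.3, -41.3, 219.2]
tcp_rot: [-3.131, 0.011, -2.891]
ft_force: [0.1, -0.1, -0.1]
opening: 0.735
```

send_rows --plan "7 -38 -1 -0.030 70; 8 -38 -1 -0.030 70; 9 -38 -1 -0.030 70; 10 -38 -1 -0.030 70; 11 -37 -1 -0.030 70; 5 -15 0 -0.01 70; 0 0 0 0 70"

```text
t: 26.5
eef_pos: [490.7, -258.9, 221.8]
tcp_rot: [-3.136, 0.003, -2.725]
ft_force: [-1.2, 1.4, -0.1]
opening: 0.734
```

```bash
python3 look.py wrist w23; python3 m.py 571 -225 150 -2.754 70 42
```

```text
26.55 [ 490.6 -257.9  221.8] yaw -2.725 open 0.7352249979037362 [ 1.9 -0.6 -0.4]
t 26.55 P [ 490.6 -257.9  221.8] yaw -2.725 n 3
-29 -1 24 0.010 70; -29 -0 24 0.010 70; -29 -0 24 0.010 70
```

View pics/w23.png

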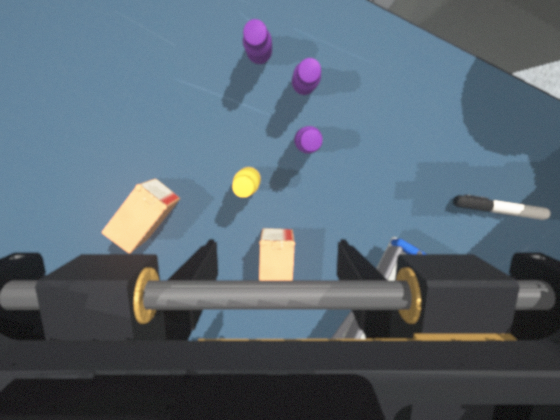

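```bash
python3 - <<'E'
from h import *
import pickle
p=pickle.load(open("last.pkl","rb"))
save(p,"w23a",(220,200,120,90),6)
a=at(p,259.5,249,53);b=at(p,294,247.5,53);print(a,b,np.linalg.norm(a-b))
c=(a+b)/2; print(c+38*np.array([np.cos(.388),np.sin(.388),0]))
c=[at(p,*q,53) for q in [(145,193),(178,203),(129,252),(103,233)]]
for i in c: print(i)
E
```

```text
[ 552.5 -254.7   53. ] [ 534.5 -218.8   53. ] 40.07101510850787
[ 578.7 -222.4   53. ]
[ 543.5 -396.7   53. ]
[ 539.3 -359.4   53. ]
[ 618.  -392.3   53. ]
[ 607.8 -426.6   53. ]
```

send_rows --plan "-29 0 20 0.01 70; -29 0 24 0.01 70; -26 0 24 0.01 70; 0 0 0 0 70; 0 0 0 0 70"

```text
t: 27.05
eef_pos: [568.4, -216.6, 151.7]
tcp_rot: [-3.139, 0.002, -2.754]
ft_force: [-0.3, -0.1, 0.7]
opening: 0.739
```

View pics/w23a.png

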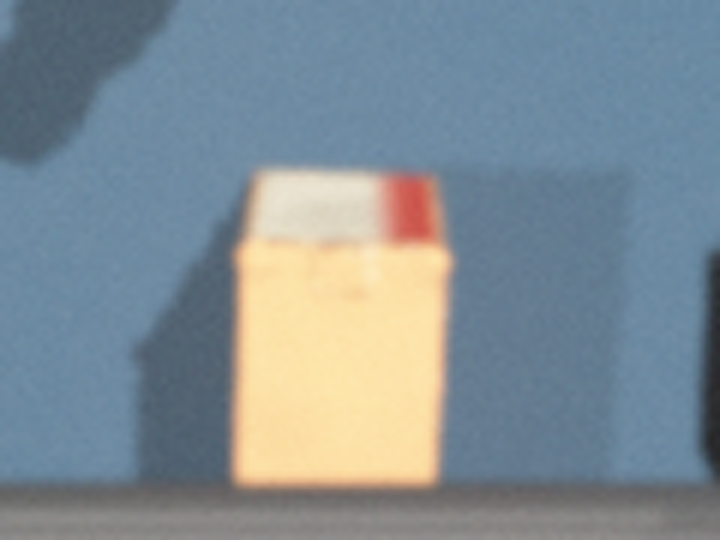

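```bash
python3 look.py wrist w24; python3 m.py 571 -225 100 -2.754 70 42
```

```text
27.1 [ 568.2 -216.6  151.8] yaw -2.754 open 0.7376604422771231 [-0.9  0.6 -0.9]
t 27.1 P [ 568.2 -216.6  151.8] yaw -2.754 n 2
0 -4 26 -0.000 70; 0 -4 26 -0.000 70
```

View pics/w24.png

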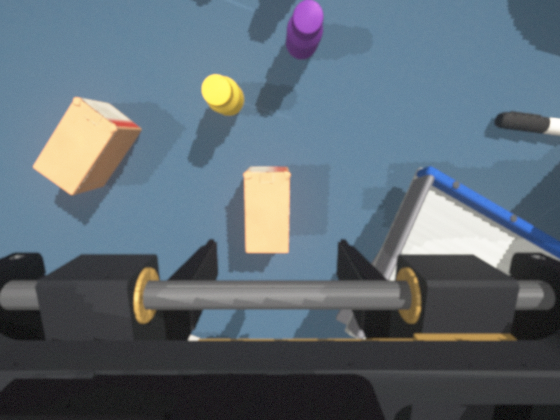

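```bash
python3 - <<'E'
from h import *
import pickle
p=pickle.load(open("last.pkl","rb"))
c=np.array([at(p,*q,53) for q in [(246,173),(290.5,173),(288.5,253),(245.5,253)]])
print(c.mean(0),[np.linalg.norm(c[i]-c[i-1]) for i in range(4)]); l=(c[2]+c[3]-c[0]-c[1]);print(np.arctan2(l[1],l[0])-np.pi)
E
```

```text
[ 570.4 -225.1   53. ] [np.float64(73.77120660603516), np.float64(38.47033794403783), np.float64(73.71480992348225), np.float64(39.72142169891183)]
-2.775970649403419
```

send_rows --plan "0 -8.5 10 0.005 70; 0 0 0 0 70; 0 0 30 0 70; 0 0 30 0 70; 0 0 0 0 70; 0 0 0 0 70"

```text
t: 27.7
eef_pos: [571.1, -227.9, 84.9]
tcp_rot: [-3.133, 0.006, -2.763]
ft_force: [0.2, 0.6, 1.3]
opening: 0.734
```

```bash
python3 look.py wrist w25; python3 m.py 571 -225 22 -2.76 70 42
```

```text
27.75 [ 571.  -227.9   85. ] yaw -2.763 open 0.732323648008448 [-0.4 -0.2 -0. ]
t 27.75 P [ 571.  -227.9   85. ] yaw -2.763 n 2
-0 2 31 -0.001 70; -0 2 31 -0.001 70
```

View pics/w25.png

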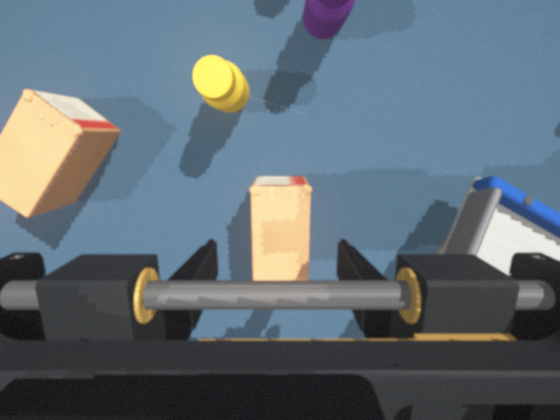

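send_rows --plan "0 1 20 0 70; 0 1 25 0 70; 0 0 16 0 70; 0 0 0 0 70; 0 0 0 0 70"

```text
t: 28.25
eef_pos: [574.2, -228.9, 30.9]
tcp_rot: [-3.124, 0.014, -2.764]
ft_force: [-0.2, -0.3, 0.6]
opening: 0.738
```

```bash
python3 m.py 571 -225 22 -2.76 70 42
```

```text
t 28.25 P [ 574.2 -228.9   30.9] yaw -2.764 n 1
1.6 4.9 8.8 -0.004 70
```

send_rows --plan "1.6 4 8.5 -0.004 70; 0 0 0 0 70; 0 0 0 0 25; 0 0 0 0 25; 0 0 0 0 25; 0 0 0 0 25; 0 0 0 0 25"

```text
t: 28.95
eef_pos: [572.6, -226.3, 26.0]
tcp_rot: [-3.12, 0.017, -2.759]
ft_force: [-0.4, 0.2, -0.6]
opening: 0.425
```

```bash
python3 look.py wrist w26; python3 m.py 571 -225 150 -2.76 25 42
```

```text
29.0 [ 572.6 -226.3   26. ] yaw -2.759 open 0.42464596739696214 [ 0.4 -0.1  2.4]
t 29.0 P [ 572.6 -226.3   26. ] yaw -2.759 n 3
-0 -0 -41 0.000 25; -0 -0 -41 0.000 25; -0 -0 -41 0.000 25
```

View pics/w26.png

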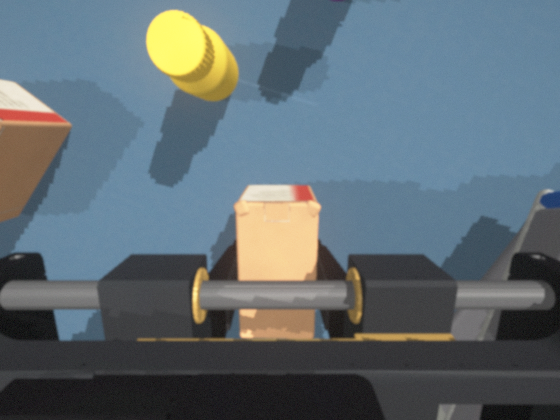

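send_rows --plan "0 0 -20 0 25; 0 0 -35 0 25; 0 0 -35 0 25; 0 0 -25 0 25; 0 0 0 0 25; 0 0 0 0 25"

```text
t: 29.6
eef_pos: [568.5, -224.3, 142.0]
tcp_rot: [-3.124, 0.014, -2.759]
ft_force: [1.6, -0.1, -1.8]
opening: 0.425
```

```bash
python3 m.py 534.5 61.6 140 3.036 25 38
```

```text
t 29.6 P [ 568.5 -224.3  142. ] yaw -2.759 n 8
-9 35 -0 0.061 25; -7 35 -0 0.061 25; -5 36 -0 0.061 25; -3 36 -0 0.061 25; -1 36 -0 0.061 25; 1 36 -0 0.061 25; 4 36 -0 0.061 25; 6 36 -0 0.061 25
```

send_rows --plan "-9 25 -1 0.05 25; -7 35 -1 0.06 25; -5 36 -1 0.06 25; -3 36 -1 0.06 25; -1 36 -1 0.06 25; 1 36 0 0.06 25; 4 36 0 0.06 25; 6 36 0 0.06 25"

```text
t: 30.4
eef_pos: [531.3, 59.3, 130.1]
tcp_rot: [-3.134, 0.003, 3.029]
ft_force: [-0.7, -0.2, -1.6]
opening: 0.423
```

send_rows --plan "0 10 0 0 25; 0 0 0 0 25; 0 0 0 0 25"

```text
t: 30.7
eef_pos: [530.3, 72.6, 126.1]
tcp_rot: [-3.133, -0.003, 3.033]
ft_force: [-1.0, 0.0, -1.4]
opening: 0.423
```

```bash
python3 look.py wrist w27; python3 m.py 534.5 61.6 120 3.036 25 38
```

```text
30.75 [530.4  72.3 126.1] yaw 3.033 open 0.42419081695225 [ 0.4  0.2 -2.5]
t 30.75 P [530.4  72.3 126.1] yaw 3.033 n 1
-5.3 -10.1 6.2 -0.003 25
```

View pics/w27.png

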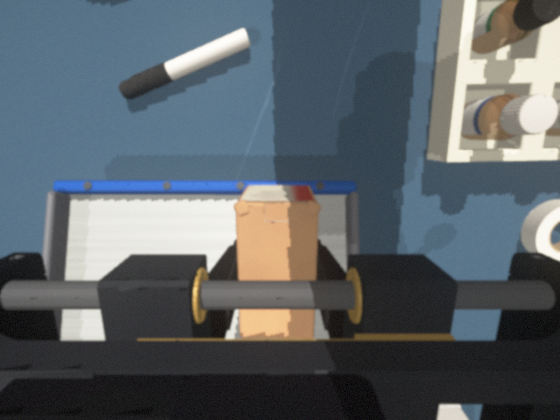

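```bash
python3 - <<'E'
from h import *
import pickle
p=pickle.load(open("last.pkl","rb"))
save(p,"w27a",(40,170,340,60),2.35)
a=at(p,54.5,181,43.7);b=at(p,357,181.5,43.7);print(a,b,np.linalg.norm(a-b),np.arctan2(*(b-a)[:2]),(a+b)/2)
E
```

```text
[ 477.  -106.4   43.7] [503.8 140.4  43.7] 248.2585663343605 0.10833870236060322 [490.4  17.   43.7]
```

View pics/w27a.png

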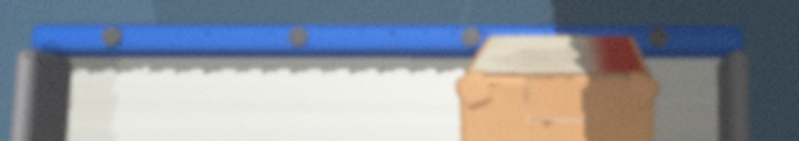

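send_rows --plan "-5 -10 5 -0.003 25; 0 0 0 0 25; 0 0 15 0 25; 0 0 15 0 25; 0 0 0 0 25; 0 0 0 0 25"

```text
t: 31.35
eef_pos: [535.8, 54.5, 89.8]
tcp_rot: [-3.133, -0.002, 3.03]
ft_force: [0.3, 0.4, -1.3]
opening: 0.423
```

```bash
python3 look.py wrist w28; python3 m.py 534.5 61.6 85 3.036 25 38
```

```text
31.4 [535.8  54.6  89.9] yaw 3.030 open 0.4223220179824605 [ 0.2  0.8 -2.5]
t 31.4 P [535.8  54.6  89.9] yaw 3.030 n 1
2.1 6.9 4.8 -0.006 25
```

View pics/w28.png

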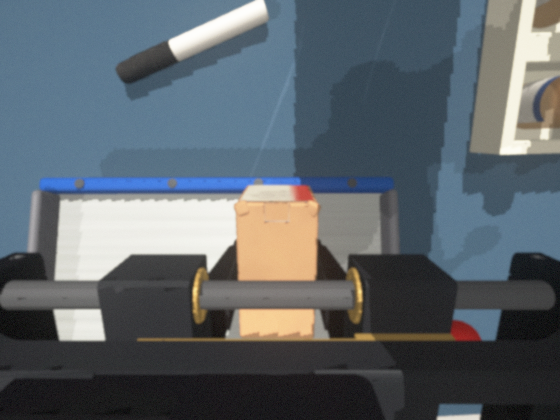

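send_rows --plan "1.5 0 5 -0.006 25; 0 0 0 0 25; 0 0 3 0 25; 0 0 0 0 25"

```text
t: 31.8
eef_pos: [534.9, 54.5, 83.1]
tcp_rot: [-3.133, 0.001, 3.036]
ft_force: [0.3, -0.4, -0.4]
opening: 0.422
```

send_rows --plan "0 0 4 0 25; 0 0 0 0 25"

```text
t: 32.0
eef_pos: [534.4, 54.9, 80.3]
tcp_rot: [-3.133, 0.001, 3.036]
ft_force: [-1.1, 0.2, -1.6]
opening: 0.418
```

send_rows --plan "0 0 4 0 25; 0 0 0 0 25"

```text
t: 32.2
eef_pos: [533.9, 55.1, 77.3]
tcp_rot: [-3.133, 0.001, 3.037]
ft_force: [-0.6, 0.3, -1.5]
opening: 0.418
```

send_rows --plan "0 0 4 0 25; 0 0 0 0 25"

```text
t: 32.4
eef_pos: [533.7, 55.1, 74.6]
tcp_rot: [-3.133, 0.001, 3.037]
ft_force: [0.3, 0.3, -2.5]
opening: 0.417
```

```bash
python3 look.py wrist w29;python3 look.py scene s29 200,130,160,120 4; python3 m.py 534.5 61.6 85 3.036 25 38
```

```text
32.45 [533.8  55.1  74.5] yaw 3.037 open 0.4189623081842107 [-1.7  0.2  2.2]
32.5 [533.8  55.1  74.4] yaw 3.037 open 0.4172564730489149 [-1.1 -1.2  5.6]
t 32.5 P [533.8  55.1  74.4] yaw 3.037 n 1
-0.0 6.5 -10.7 0.001 25
```

View pics/w29.png

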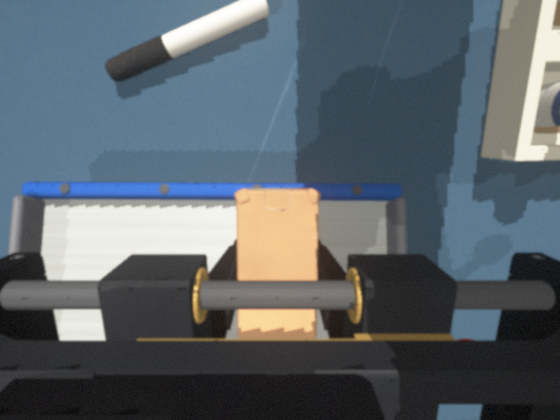

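View pics/s29.png

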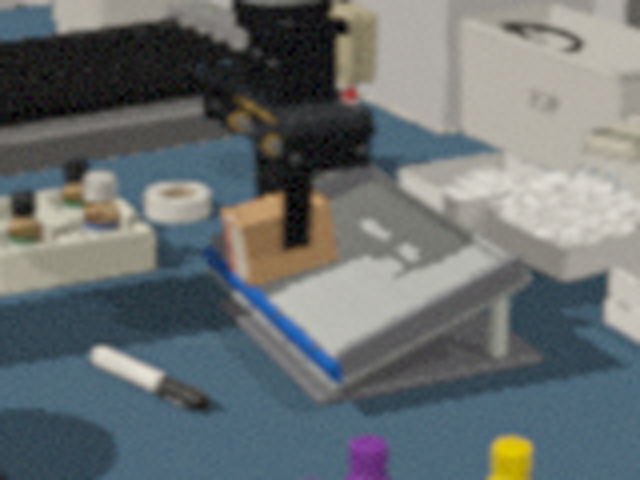

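send_rows --plan "0 0 3 0 25; 0 0 0 0 25; 0 0 0 0 25"

```text
t: 32.8
eef_pos: [534.8, 55.0, 74.0]
tcp_rot: [-3.133, 0.005, 3.037]
ft_force: [-0.3, -0.6, -2.2]
opening: 0.416
```

send_rows --plan "0 0 2 0 25; 0 0 0 0 25; 0 0 0 0 25"

```text
t: 33.1
eef_pos: [535.0, 55.0, 73.8]
tcp_rot: [-3.133, 0.006, 3.037]
ft_force: [-1.2, -0.8, 1.1]
opening: 0.419
```

```bash
python3 look.py wrist w30;python3 look.py scene s30 200,130,160,120 4; python3 m.py 534.5 61.6 85 3.036 25 38
```

```text
33.15 [535.   55.   73.7] yaw 3.038 open 0.4167380357966697 [-1.9  0.3  4.5]
33.2 [535.   55.   73.7] yaw 3.038 open 0.4188554303807017 [-1.7 -0.5  5.4]
t 33.2 P [535.   55.   73.7] yaw 3.038 n 1
1.1 6.4 -11.3 0.002 25
```

View pics/s30.png

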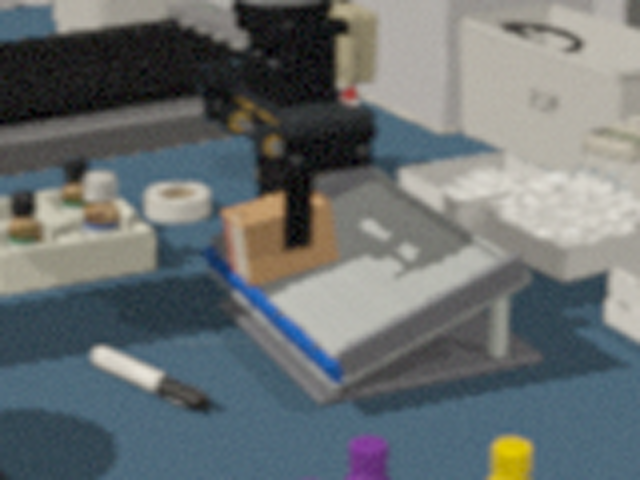

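send_rows --plan "0 0 0 0 62; 0 0 0 0 62; 0 0 0 0 62; 0 0 -15 0 62; 0 0 -35 0 62; 0 0 -35 0 62; 0 0 0 0 62; 0 0 0 0 62"

```text
t: 34.0
eef_pos: [534.4, 55.8, 158.8]
tcp_rot: [-3.133, 0.002, 3.037]
ft_force: [0.2, 0.1, -1.1]
opening: 0.653
```

```bash
python3 look.py wrist w31;python3 look.py scene s31 200,130,160,120 4
```

```text
34.05 [534.5  55.7 158.8] yaw 3.037 open 0.6526313767240086 [ 0.  -0.1  0.4]
34.1 [534.3  55.7 158.3] yaw 3.037 open 0.6507641741929246 [ 0.1  0.9 -0.5]
```

View pics/s31.png

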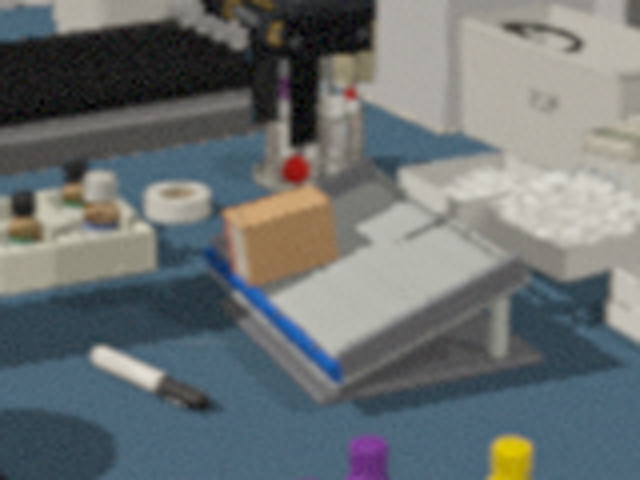

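View pics/w31.png

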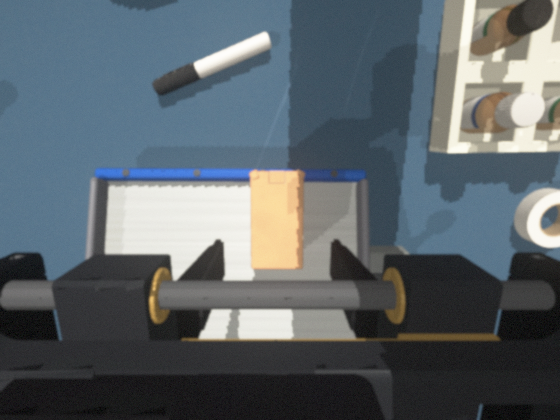

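```bash
cat > deck.py <<'E'
from h import *
O=np.array([505.0,14.9,34.]);a=-0.107;t=np.radians(20)
ex=np.array([np.cos(a)*np.cos(t),np.sin(a)*np.cos(t),np.sin(t)]);ey=np.array([-np.sin(a),np.cos(a),0]);ez=np.cross(ex,ey)
def D(x,y,z): return O+x*ex+y*ey+z*ez
def ondeck(p,u,v,z):
    o,d=ray(p,u,v); w=O+z*ez; s=((w-o)@ez)/(d@ez); q=o+s*d-O; return np.array([q@ex,q@ey])
E
python3 - <<'E'
from deck import *
p=eyes.read_camera("wrist")
im=cv2.cvtColor(p["image"],cv2.COLOR_RGB2BGR)
im=cv2.resize(im[150:280,70:400],None,fx=2.4,fy=2.4,interpolation=cv2.INTER_CUBIC)
cv2.imwrite("pics/w32.png",im)
E
```

```text
(no output)
```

View pics/w32.png

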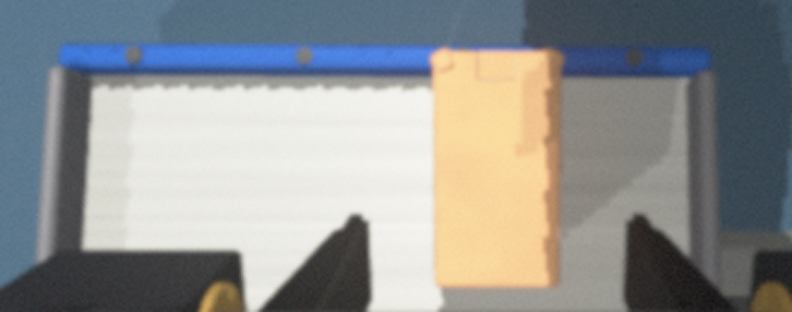

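```bash
python3 - <<'E'
from deck import *
p=eyes.read_camera("wrist")
c=np.array([ondeck(p,70+x/2.4,150+y/2.4,53) for x,y in [(432,52),(562,50),(556,286),(435,286)]]);print(c,c.mean(0))
print(ondeck(p,70+60/2.4,150+45/2.4,14),ondeck(p,70+708/2.4,150+48/2.4,14))
E
python3 m.py 560 -340 210 2.84 70 42
```

```text
[[ 0.6 21.7]
 [-0.2 64.1]
 [75.9 62. ]
 [76.2 23.7]] [38.1 42.9]
[ -10.9 -124.3] [-10.8 122.7]
t 34.2 P [534.1  55.8 157.8] yaw 3.037 n 10
-7 -39 -5 0.020 70; -7 -39 -5 0.020 70; -8 -39 -5 0.020 70; -9 -39 -5 0.020 70; -10 -38 -5 0.020 70; -11 -38 -5 0.020 70; -11 -38 -5 0.020 70; -12 -38 -5 0.020 70
-13 -38 -5 0.020 70; -13 -37 -5 0.020 70
```

```bash
python3 m.py 520 -370 210 2.75 70 42
```

```text
t 34.2 P [534.1  55.8 157.8] yaw 3.037 n 11
-3 -39 -4 0.026 70; -4 -39 -4 0.026 70; -5 -38 -4 0.026 70; -6 -38 -4 0.026 70; -7 -38 -4 0.026 70; -8 -38 -4 0.026 70; -9 -38 -4 0.026 70; -10 -38 -4 0.026 70
-11 -37 -4 0.026 70; -12 -37 -4 0.026 70; -13 -37 -4 0.026 70
```

send_rows --plan "-3 -20 -8 0.02 70; -4 -39 -5 0.026 70; -5 -38 -4 0.026 70; -6 -38 -4 0.026 70; -7 -38 -4 0.026 70; -8 -38 -4 0.026 70; -9 -38 -4 0.026 70; -10 -38 -4 0.026 70"

```text
t: 35.0
eef_pos: [526.7, -241.9, 189.9]
tcp_rot: [-3.133, -0.012, 2.835]
ft_force: [0.3, -0.0, -0.6]
opening: 0.738
```

send_rows --plan "-11 -37 -4 0.026 70; -12 -37 -4 0.026 70; -13 -37 -4 0.026 70; -6 -12 0 0.01 70; 0 0 0 0 70; 0 0 0 0 70"

```text
t: 35.6
eef_pos: [522.6, -380.4, 195.9]
tcp_rot: [-3.135, -0.02, 2.738]
ft_force: [-0.3, -0.0, -0.2]
opening: 0.737
```

```bash
python3 look.py wrist w33
```

```text
35.65 [ 522.7 -380.   195.9] yaw 2.738 open 0.7336800890576067 [-0.  -0.2  0.3]
```

View pics/w33.png

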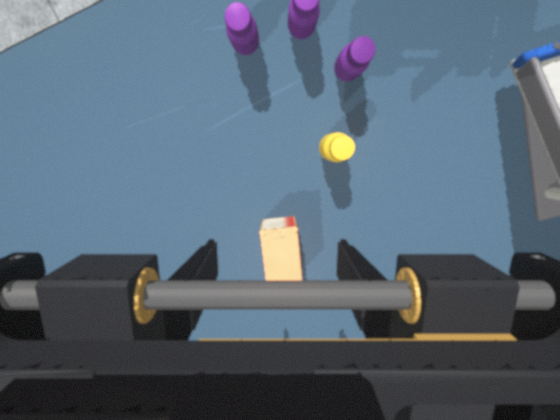

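```bash
python3 - <<'E'
from h import *
import pickle
p=pickle.load(open("last.pkl","rb"))
save(p,"w33a",(230,200,110,85),6)
a=at(p,261,232,53);b=at(p,297.5,228.5,53);a2=at(p,266,280,53);b2=at(p,302,280,53)
for l in (a2-a,b2-b): print(np.arctan2(l[1],l[0]))
print(a,b,np.linalg.norm(a-b)); w=(b-a); print(np.arctan2(w[1],w[0])-np.pi/2)
E
```

```text
-0.3148659907449273
-0.304124297185606
[ 539.5 -407.    53. ] [ 550.9 -370.1   53. ] 38.61534841552999
-0.3020817572649923
```

View pics/w33a.png

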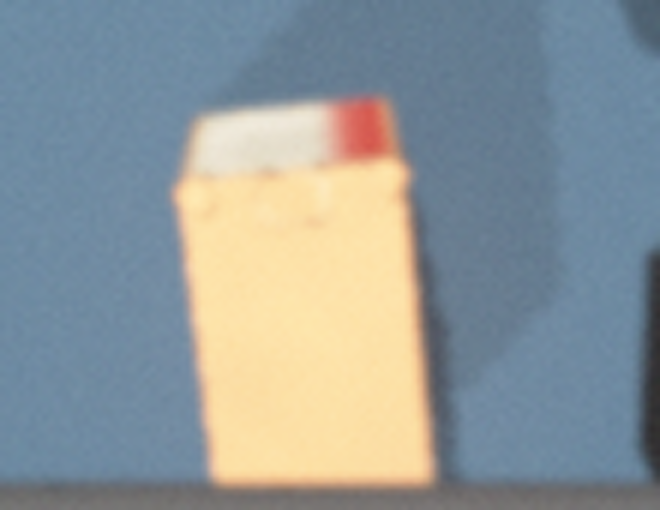

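```bash
python3 m.py 580 -400 140 2.834 70 32
```

```text
t 35.65 P [ 522.7 -380.   195.9] yaw 2.738 n 3
-21 1 18 -0.032 70; -21 1 18 -0.032 70; -21 0 18 -0.032 70
```

send_rows --plan "-20 1 18 -0.03 70; -20 1 18 -0.03 70; -18 0 18 -0.03 70; 0 0 0 0 70; 0 0 0 0 70"

```text
t: 36.15
eef_pos: [579.3, -391.6, 140.1]
tcp_rot: [-3.138, -0.021, 2.839]
ft_force: [0.4, 0.1, 0.3]
opening: 0.736
```

```bash
python3 look.py wrist w34;  python3 m.py 581 -400 90 2.834 70 32
```

```text
36.2 [ 579.2 -391.5  140.1] yaw 2.839 open 0.7347763895093193 [ 0.5  0.1 -1.1]
t 36.2 P [ 579.2 -391.5  140.1] yaw 2.839 n 2
-3 -4 25 0.003 70; -3 -4 25 0.003 70
```

View pics/w34.png

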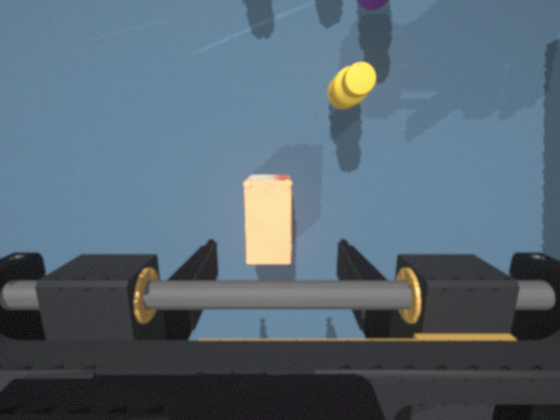

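```bash
python3 - <<'E'
from h import *
import pickle
p=pickle.load(open("last.pkl","rb"))
c=np.array([at(p,*q,53) for q in [(244,181),(293,180),(292.5,264),(246,264)]])
print(c.mean(0),[np.linalg.norm(c[i]-c[i-1]) for i in range(4)]); l=(c[2]+c[3]-c[0]-c[1]);print(np.arctan2(l[1],l[0])+np.pi)
E
```

```text
[ 578.9 -399.2   53. ] [np.float64(73.85103547290024), np.float64(40.90293969471985), np.float64(74.6465996117452), np.float64(41.32417878501915)]
2.8429405432762556
```

send_rows --plan "-2 -7.5 10 0 70; 0 0 0 0 70; 0 0 30 0 70; 0 0 30 0 70; 0 0 0 0 70; 0 0 0 0 70"

```text
t: 36.8
eef_pos: [576.7, -400.6, 73.8]
tcp_rot: [-3.135, -0.015, 2.837]
ft_force: [-0.3, -0.2, 1.0]
opening: 0.735
```

```bash
python3 look.py wrist w35;  python3 m.py 580 -399.3 25 2.84 70 42
```

```text
36.85 [ 576.6 -400.5   73.8] yaw 2.837 open 0.7381189319493182 [-0.4  0.1 -0.8]
t 36.85 P [ 576.6 -400.5   73.8] yaw 2.837 n 2
-2 1 24 -0.002 70; -2 1 24 -0.002 70
```

View pics/w35.png

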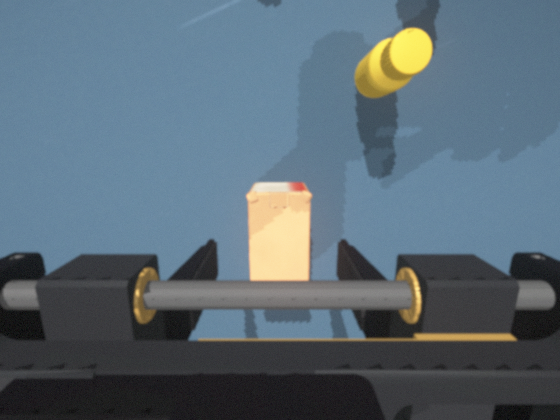

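send_rows --plan "-2 1 20 0 70; -1 0 22 0 70; 0 0 5 0 70; 0 0 0 0 70; 0 0 0 0 70"

```text
t: 37.35
eef_pos: [581.6, -403.1, 34.5]
tcp_rot: [-3.131, -0.005, 2.836]
ft_force: [0.7, -0.1, -0.8]
opening: 0.736
```

```bash
python3 m.py 580 -399.3 25 2.84 70 42
```

```text
t 37.35 P [ 581.6 -403.1   34.5] yaw 2.836 n 1
2.7 3.2 9.4 -0.004 70
```

send_rows --plan "2.5 3 9 -0.004 70; 0 0 0 0 70; 0 0 0 0 25; 0 0 0 0 25; 0 0 0 0 25; 0 0 0 0 25; 0 0 0 0 25; 0 0 0 0 25"

```text
t: 38.15
eef_pos: [580.9, -400.0, 28.1]
tcp_rot: [-3.129, -0.002, 2.841]
ft_force: [0.1, -0.0, -0.5]
opening: 0.417
```

send_rows --plan "0 0 -20 0 25; 0 0 -35 0 25; 0 0 -35 0 25; 0 0 -25 0 25; 0 0 0 0 25; 0 0 0 0 25"

```text
t: 38.75
eef_pos: [580.2, -397.6, 143.3]
tcp_rot: [-3.132, -0.008, 2.84]
ft_force: [0.3, -0.7, -2.5]
opening: 0.416
```

```bash
python3 look.py wrist w36;python3 - <<'E'
from deck import *
G=D(42,-35,45);print(G)
E
```

```text
38.8 [ 580.3 -397.7  143.3] yaw 2.840 open 0.4197774456278612 [ 1.3  0.1 -2.4]
[525.2 -22.5  90.7]
```

View pics/w36.png

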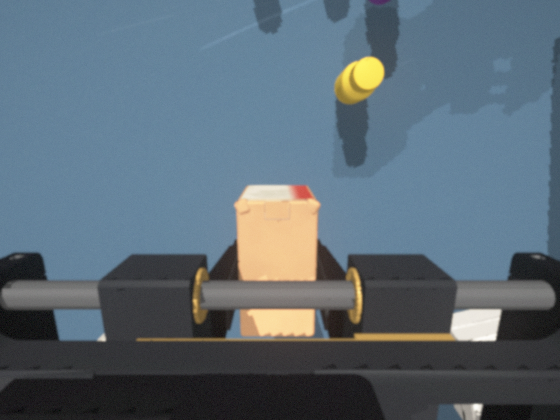

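```bash
python3 m.py 525 -26 145 3.034 25 38
```

```text
t 38.8 P [ 580.3 -397.7  143.3] yaw 2.840 n 10
16 34 -0 -0.019 25; 16 34 -0 -0.019 25; 15 34 -0 -0.019 25; 14 35 -0 -0.019 25; 14 35 -0 -0.019 25; 13 35 -0 -0.019 25; 12 36 -0 -0.019 25; 12 36 -0 -0.019 25
11 36 -0 -0.019 25; 10 36 -0 -0.019 25
```

send_rows --plan "10 20 0 -0.015 25; 16 34 0 -0.019 25; 15 34 0 -0.019 25; 14 35 0 -0.019 25; 14 35 0 -0.019 25; 13 35 0 -0.019 25; 12 36 0 -0.019 25; 12 36 0 -0.019 25"

```text
t: 39.6
eef_pos: [531.8, -107.7, 128.4]
tcp_rot: [-3.139, -0.027, 2.987]
ft_force: [1.1, -0.2, -1.4]
opening: 0.421
```

```bash
python3 m.py 525 -26 140 3.034 25 38
```

```text
t 39.6 P [ 531.8 -107.7  128.4] yaw 2.987 n 3
7 27 -4 -0.016 25; 6 27 -4 -0.016 25; 6 27 -4 -0.016 25
```

send_rows --plan "6 27 -3 -0.016 25; 5 25 -3 -0.016 25; 3 15 -3 -0.012 25; 0 0 0 0 25; 0 0 0 0 25"

```text
t: 40.1
eef_pos: [522.9, -31.8, 131.3]
tcp_rot: [3.141, -0.039, 3.038]
ft_force: [-0.5, -0.8, -2.1]
opening: 0.422
```

```bash
python3 look.py wrist w37;python3 m.py 524.5 -22.5 115 3.034 25 38
```

```text
40.15 [522.8 -32.  131.3] yaw 3.038 open 0.4193303112947277 [-0.9 -0.1 -1.5]
t 40.15 P [522.8 -32.  131.3] yaw 3.038 n 1
-1 10 16 0.004 25
```

View pics/w37.png

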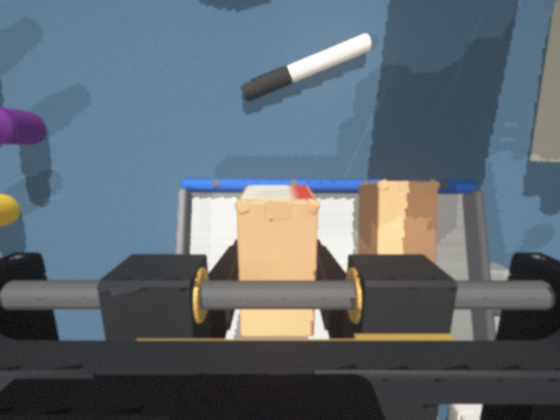

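send_rows --plan "0 0 14 0.003 25; 0 0 12 0 25; 0 0 0 0 25; 0 0 0 0 25"

```text
t: 40.55
eef_pos: [521.7, -34.7, 102.8]
tcp_rot: [3.141, -0.041, 3.031]
ft_force: [0.8, -0.1, -0.8]
opening: 0.418
```

```bash
python3 m.py 523.5 -32.4 88 3.034 25 38
```

```text
t 40.55 P [521.7 -34.7 102.8] yaw 3.031 n 1
-2 2 15 -0.003 25
```

send_rows --plan "-2 2 14 -0.003 25; 0 0 0 0 25; 0 0 3 0 25; 0 0 0 0 25"

```text
t: 40.95
eef_pos: [524.1, -33.9, 86.8]
tcp_rot: [3.141, -0.039, 3.033]
ft_force: [1.2, 0.0, -1.5]
opening: 0.417
```

```bash
python3 m.py 523.5 -32.4 82 3.034 25 38
```

```text
t 40.95 P [524.1 -33.9  86.8] yaw 3.033 n 1
0.5 1.4 4.8 -0.001 25
```

send_rows --plan "0.5 1 4 0 25; 0 0 0 0 25; 0 0 4 0 25; 0 0 0 0 25"

```text
t: 41.35
eef_pos: [523.4, -33.2, 81.6]
tcp_rot: [-3.141, -0.036, 3.033]
ft_force: [-0.2, 0.5, -2.0]
opening: 0.42
```

send_rows --plan "0 0 3 0 25; 0 0 0 0 25; 0 0 3 0 25; 0 0 0 0 25"

```text
t: 41.75
eef_pos: [522.5, -33.0, 77.7]
tcp_rot: [-3.141, -0.036, 3.033]
ft_force: [-0.5, 0.1, -1.6]
opening: 0.419
```

```bash
python3 look.py wrist w38; python3 look.py scene s38 200,130,160,120 4
```

```text
41.8 [522.7 -33.1  77.7] yaw 3.033 open 0.41818304054289196 [-1.1  0.5 -0. ]
41.85 [522.7 -33.1  77.6] yaw 3.033 open 0.41548505446295503 [-1.4 -0.   2.2]
```

View pics/s38.png

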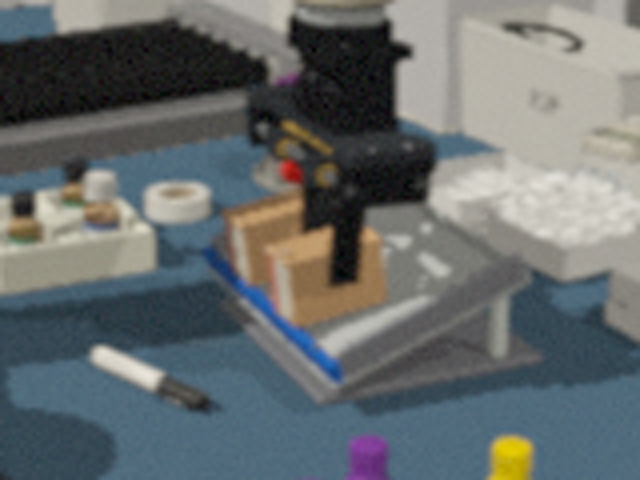

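View pics/w38.png

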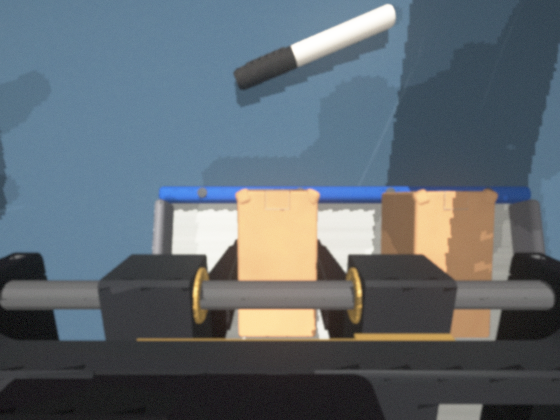

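send_rows --plan "0 0 3 0 25; 0 0 0 0 25; 0 0 2 0 25; 0 0 0 0 25; 0 0 0 0 25"

```text
t: 42.35
eef_pos: [523.1, -33.1, 76.3]
tcp_rot: [-3.141, -0.032, 3.033]
ft_force: [-0.8, 0.7, -0.8]
opening: 0.421
```

send_rows --plan "0 0 0 0 62; 0 0 0 0 62; 0 0 0 0 62; 0 0 -15 0 62; 0 0 -35 0 62; 0 0 -35 0 62; 0 0 0 0 62; 0 0 0 0 62"

```text
t: 43.15
eef_pos: [526.0, -33.3, 161.7]
tcp_rot: [-3.141, -0.035, 3.033]
ft_force: [-0.6, -0.7, -0.7]
opening: 0.653
```

```bash
python3 look.py wrist w39 70,140,440,140 1.8; python3 look.py scene s39 200,130,160,120 4
```

```text
43.2 [526.1 -33.3 161.6] yaw 3.033 open 0.6526072386686328 [0.8 0.3 1. ]
43.25 [525.9 -33.2 161.1] yaw 3.033 open 0.652081761244017 [ 0.3  0.4 -0.2]
```

View pics/w39.png

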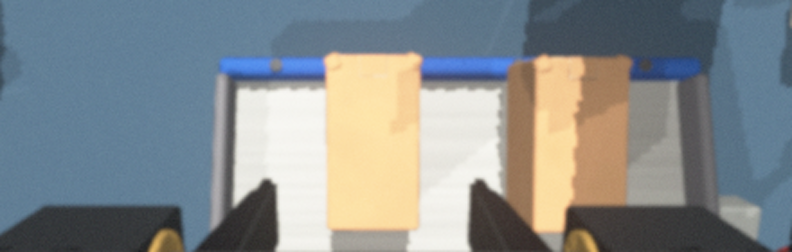

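View pics/s39.png

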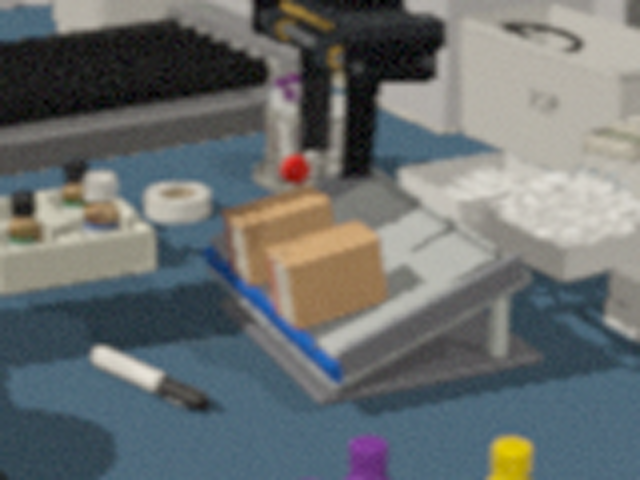

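```bash
python3 - <<'E'
from deck import *
p=eyes.read_camera("wrist")
g=lambda x,y,z:ondeck(p,70+x/1.8,140+y/1.8,z)
c=np.array([g(*q,53) for q in [(326,57),(421,55),(418,229),(328,229)]]);print(c,c.mean(0))
c=np.array([g(*q,53) for q in [(536,58),(632,59)]]);print(c)
print(g(221,59,14),g(703,59,14))
q=eyes.read_camera("top"); save(q,"t40",(130,140,290,120),2.7)
w=None
for r in boxes_of("flag_tip",p)+boxes_of("flag_tip",q): print(r)
E
```

```text
[[ -0.5 -66.4]
 [ -1.4 -24.2]
 [ 74.9 -26.4]
 [ 74.9 -64.8]] [ 37.  -45.5]
[[ 0.  26.9]
 [ 0.5 69.5]]
[ -10.5 -124. ] [-10.3 124.8]
{'bbox': [207.7, 166.1, 9.7, 7.7], 'confidence': 0.6}
```

View pics/t40.png

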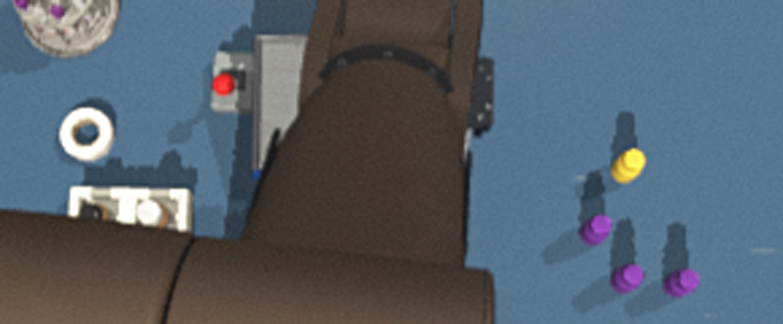

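```bash
python3 - <<'E'
from deck import *
q=eyes.read_camera("top")
print(at(q,212.6,170.5,84))
s=eyes.read_camera("scene")
im=s["image"].astype(int);m=(im[...,0]>150)&(im[...,1]<60)&(im[...,2]<70);m[:130]=0;m[200:]=0
ys,xs=np.nonzero(m);print(xs.mean(),ys.mean(),len(xs))
o1,d1=ray(q,212.6,170.5);o2,d2=ray(s,xs.mean(),ys.mean())
k=np.linalg.lstsq(np.c_[d1,-d2],o2-o1,rcond=None)[0];print(o1+k[0]*d1,o2+k[1]*d2)
w=o1+k[0]*d1-O;print((w@[np.cos(a),np.sin(a),0]),w@ey)
E
python3 m.py 560 130 190 3.034 0 42
```

```text
[607.  162.7  84. ]
273.52941176470586 171.11764705882354 17
[604.4 161.5  92.4] [603.6 161.8  92.2]
83.1893912194144 156.33677264981426
t 43.55 P [525.9 -33.3 161.1] yaw 3.033 n 5
-3 33 -6 -0.000 0; -3 33 -6 -0.000 0; -3 33 -6 -0.000 0; -3 33 -6 -0.000 0; -3 33 -6 -0.000 0
```

```bash
python3 m.py 557 168 190 3.034 0 42
```

```text
t 43.55 P [525.9 -33.3 161.1] yaw 3.033 n 5
-2 41 -6 -0.000 0; -2 41 -6 -0.000 0; -2 41 -6 -0.000 0; -2 41 -6 -0.000 0; -2 41 -6 -0.000 0
```

send_rows --plan "-2 30 -8 0 0; -2 41 -6 0 0; -2 41 -6 0 0; -2 41 -6 0 0; -2 35 -6 0 0; 0 0 0 0 0; 0 0 0 0 0"

```text
t: 44.25
eef_pos: [558.2, 158.8, 191.1]
tcp_rot: [-3.141, -0.041, 3.031]
ft_force: [-0.7, -0.3, -1.0]
opening: 0.117
```

```bash
python3 look.py wrist w41; python3 look.py top t41 130,140,290,120 2.7;python3 look.py scene s41 200,100,160,120 4; python3 m.py 557 168 80 3.034 0 42
```

```text
44.3 [558.3 158.5 191.1] yaw 3.030 open 0.07495582654342714 [-0.4 -0.1  0.5]
44.35 [558.3 157.9 191.1] yaw 3.029 open 0.03861274750187026 [-0.4 -0.8 -0.3]
44.4 [558.3 157.5 191.2] yaw 3.028 open 0.018479606091246298 [-0.2 -0.  -0.2]
t 44.4 P [558.3 157.5 191.2] yaw 3.028 n 3
-1 3 37 -0.002 0; -1 3 37 -0.002 0; -1 3 37 -0.002 0
```

View pics/w41.png

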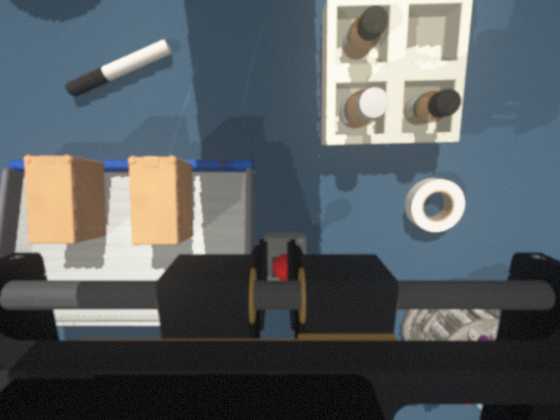

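View pics/s41.png

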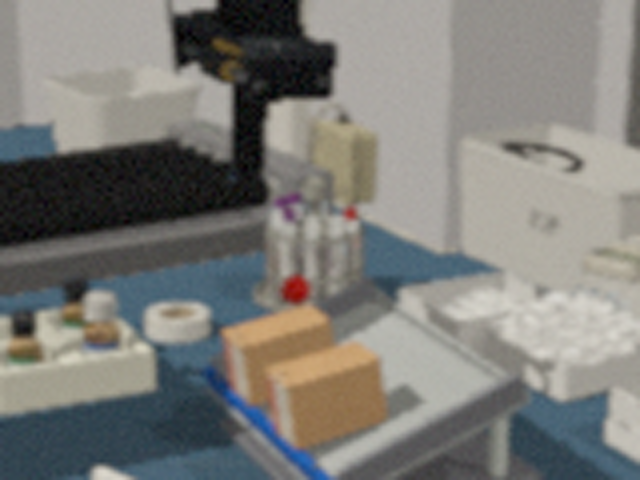

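```bash
python3 - <<'E'
from deck import *
p=eyes.read_camera("wrist")
im=p["image"].astype(int);m=(im[...,0]>150)&(im[...,1]<70)&(im[...,2]<70);m[:230]=0
ys,xs=np.nonzero(m);print(xs.min(),xs.max(),ys.min(),ys.max())
b=at(p,(xs.min()+xs.max())/2,ys.min()+10,84);print(b); w=b-O;print((w@[np.cos(a),np.sin(a),0]),w@ey)
save(p,"w42",(0,140,270,120),2.9)
print(proj(p,[D(38+sx*38,y+sy*21,53) for y in (-45.5,45) for sx in(-1,1) for sy in (-1,1)]))
E
```

```text
Traceback (most recent call last):
ValueError: zero-size array to reduction operation minimum which has no identity
```

```bash
python3 - <<'E'
from deck import *
p=eyes.read_camera("wrist")
b=at(p,282,266,84);print(b); w=b-O;print((w@[np.cos(a),np.sin(a),0]),w@ey)
save(p,"w42",(0,140,270,120),2.9)
print(proj(p,[D(38+sx*38,y+sy*21,53) for y in (-45.5,45) for sx in(-1,1) for sy in (-1,1)]))
E
```

```text
[605.5 156.6  84. ]
84.74661056382973 151.66265872301176
[[ 36.4 158.1]
 [ 83.5 157.8]
 [ 27.3 243.8]
 [ 76.3 243.6]
 [138.  157.5]
 [185.3 157.2]
 [133.  243.2]
 [182.1 242.9]]
```

View pics/w42.png

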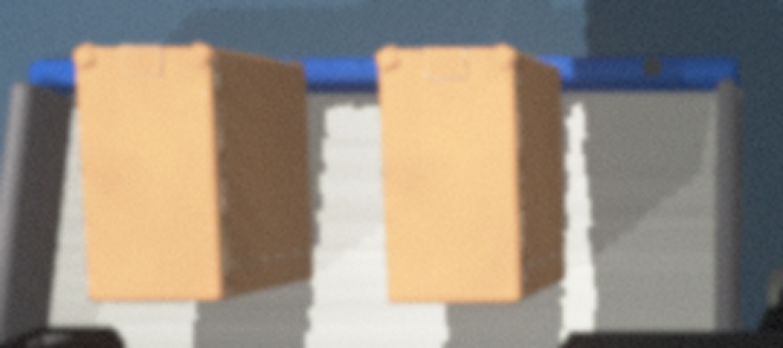

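```bash
python3 - <<'E'
from deck import *
p=eyes.read_camera("wrist")
print(proj(p,[D(-10,-124,14),D(-10,124,14),D(140,118,20),D(140,-118,20),D(0,118,20),D(0,-118,20)]))
print(p["extrinsics"])
im=p["image"].copy()
im=cv2.cvtColor(im,cv2.COLOR_RGB2BGR)
for y in (-45.5,45):
  for z in (0,53):
    P=proj(p,[D(0,y-20,z),D(76,y-20,z),D(76,y+20,z),D(0,y+20,z)]).round().astype(int)
    cv2.polylines(im,[P],True,(0,255,0) if z else (255,0,255),1)
P=proj(p,[D(0,-118,0),D(150,-118,0),D(150,118,0),D(0,118,0)]).round().astype(int);cv2.polylines(im,[P],True,(0,0,255),1)
cv2.imwrite("pics/w43.png",cv2.resize(im[130:350,0:300],None,fx=2.6,fy=2.6))
E
python3 look.py top t43 200,140,130,90 5
```

```text
[[ 10.5 161.2]
 [253.9 159.7]
 [246.3 313.2]
 [ -6.8 314.6]
 [247.4 167.5]
 [ 10.3 169. ]]
[[  0.1  -1.   -0.2 496.4]
 [  1.    0.1   0.  164.2]
 [ -0.   -0.2   1.  364. ]
 [  0.    0.    0.    1. ]]
44.6 [558.6 157.5 191.5] yaw 3.028 open 0.005916643000574425 [ 0.3  0.4 -0.3]
```

View pics/w43.png

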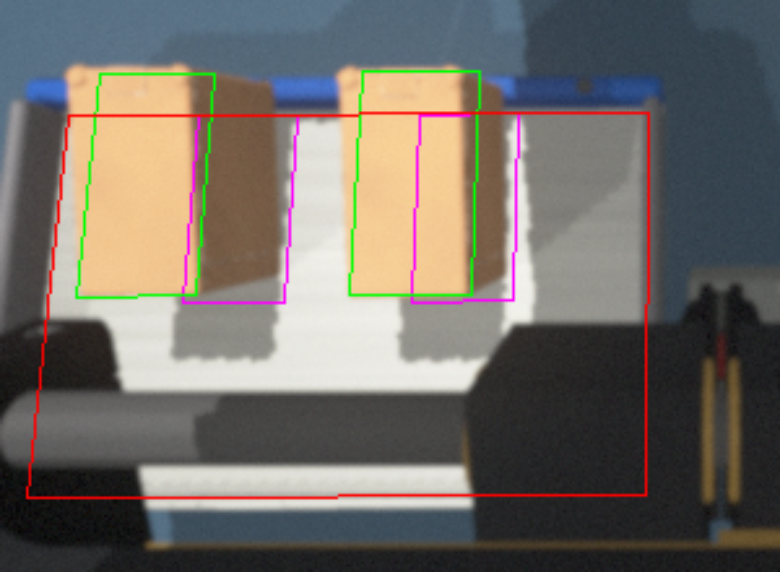

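View pics/t43.png

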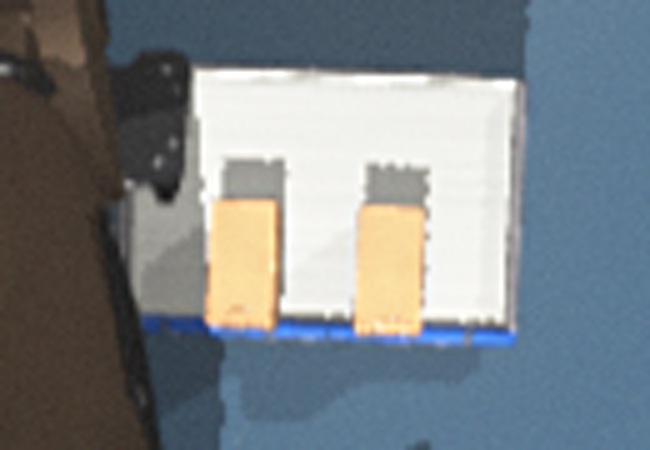

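```bash
python3 m.py 535 55 160 3.034 62 35
```

```text
t 44.6 P [558.6 157.5 191.5] yaw 3.028 n 4
3 -26 8 -0.002 62; 3 -26 8 -0.002 62; 3 -26 8 -0.002 62; 3 -26 8 -0.002 62
```

send_rows --plan "3 -20 6 -0.002 62; 3 -26 8 -0.002 62; 3 -26 8 -0.002 62; 3 -24 8 0 62; 0 0 0 0 62; 0 0 0 0 62"

```text
t: 45.2
eef_pos: [534.1, 58.1, 161.5]
tcp_rot: [3.141, -0.039, 3.031]
ft_force: [-0.1, -0.3, -0.4]
opening: 0.457
```

```bash
python3 look.py wrist w44; python3 m.py 535 55 110 3.034 62 42
```

```text
45.25 [534.1  58.3 161.5] yaw 3.031 open 0.490726290796915 [-0.2  0.  -0.6]
t 45.25 P [534.1  58.3 161.5] yaw 3.031 n 2
-2 -2 26 -0.001 62; -2 -2 26 -0.001 62
```

View pics/w44.png

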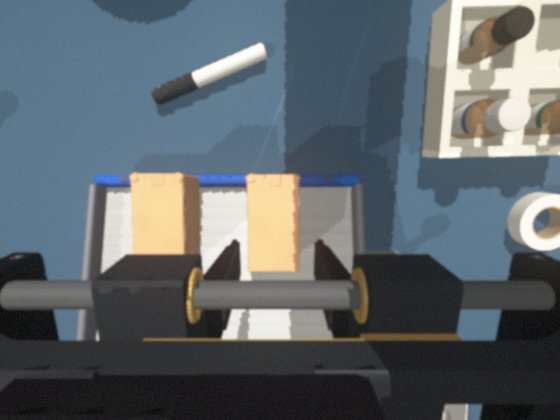

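send_rows --plan "0 -3 5 0 62; 0 0 0 0 62; -1 0 25 0 62; -1 0 25 0 62; -1 0 20 0 62; 0 0 0 0 62; 0 0 0 0 62"

```text
t: 45.95
eef_pos: [536.0, 58.5, 85.6]
tcp_rot: [3.141, -0.034, 3.036]
ft_force: [0.3, 0.4, 0.4]
opening: 0.652
```

```bash
python3 look.py wrist w45; python3 m.py 535 55 76 3.034 62 42
```

```text
46.0 [536.   58.5  85.7] yaw 3.036 open 0.6533600155871375 [ 0.8 -0.5 -0. ]
t 46.0 P [536.   58.5  85.7] yaw 3.036 n 1
0.3 -3.6 9.8 0.002 62
```

View pics/w45.png

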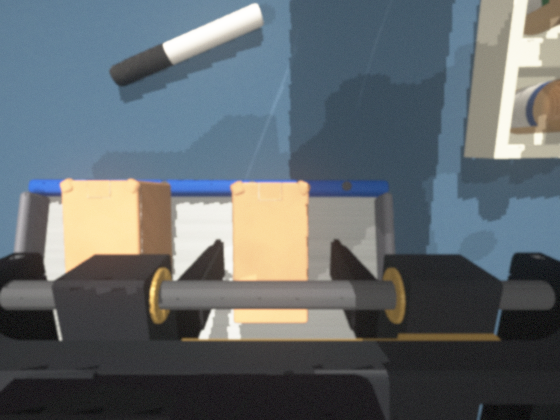

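send_rows --plan "0.5 -3.5 7 0 62; 0 0 0 0 62; 0 0 0 0 25; 0 0 0 0 25; 0 0 0 0 25; 0 0 0 0 25; 0 0 0 0 25; 0 0 0 0 25"

```text
t: 46.8
eef_pos: [536.0, 54.9, 81.2]
tcp_rot: [3.14, -0.029, 3.036]
ft_force: [-0.2, -0.2, 0.4]
opening: 0.416
```

```bash
python3 look.py wrist w46; python3 - <<'E'
from deck import *
P=env.state()["eef_pos"]; w=P-O
print("deck horiz",w@[np.cos(a),np.sin(a),0],w@ey)
E
```

```text
46.85 [536.   55.   81.2] yaw 3.036 open 0.415294637885519 [ 0.1 -0.6  0. ]
deck horiz 26.545550190793325 43.14104746114485
```

send_rows --plan "0 0 -10 0 25; 0 0 -15 0 25; 0 0 0 0 25; -10 0 0 0 25; -15 0 0 0 25; 0 0 0 0 25; 0 0 0 0 25"

```text
t: 47.55
eef_pos: [563.0, 52.0, 106.2]
tcp_rot: [3.141, -0.031, 3.036]
ft_force: [-0.2, 0.4, -1.8]
opening: 0.417
```

```bash
python3 look.py wrist w47; python3 look.py scene s47 200,130,160,120 4; python3 - <<'E'
from deck import *
P=env.state()["eef_pos"]; w=P-O
print("deck horiz",w@[np.cos(a),np.sin(a),0],w@ey)
E
```

```text
47.6 [563.   52.  106.2] yaw 3.036 open 0.41817815201856534 [ 0.6 -0.1 -1.8]
47.65 [562.8  52.  106.4] yaw 3.036 open 0.4197815473402223 [ 0.   0.2 -1.8]
deck horiz 53.502903618609544 43.10442595967254
```

View pics/s47.png

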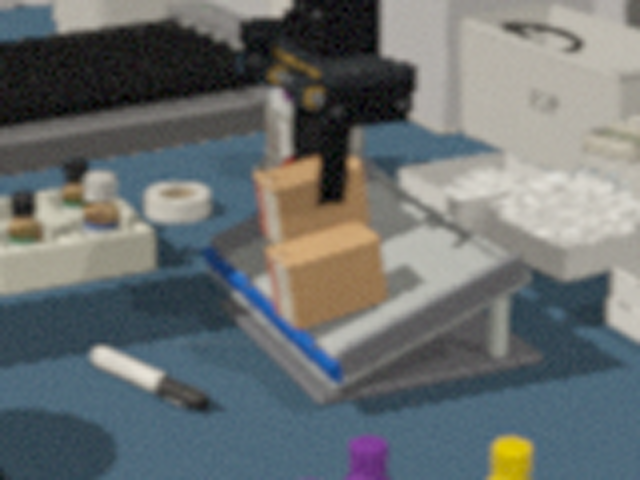

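send_rows --plan "0 0 8 0 25; 0 0 0 0 25; 0 0 4 0 25; 0 0 0 0 25; 0 0 3 0 25; 0 0 0 0 25"

```text
t: 48.25
eef_pos: [561.1, 52.3, 90.0]
tcp_rot: [3.141, -0.032, 3.036]
ft_force: [-1.0, -0.4, -0.4]
opening: 0.417
```

```bash
python3 look.py wrist w48; python3 look.py scene s48 200,130,160,120 4
```

```text
48.3 [561.1  52.3  90. ] yaw 3.036 open 0.4207312704805696 [-0.  -0.5 -0. ]
48.35 [561.1  52.3  90. ] yaw 3.036 open 0.4206821610119709 [ 0.1  0.3 -3. ]
```

View pics/s48.png

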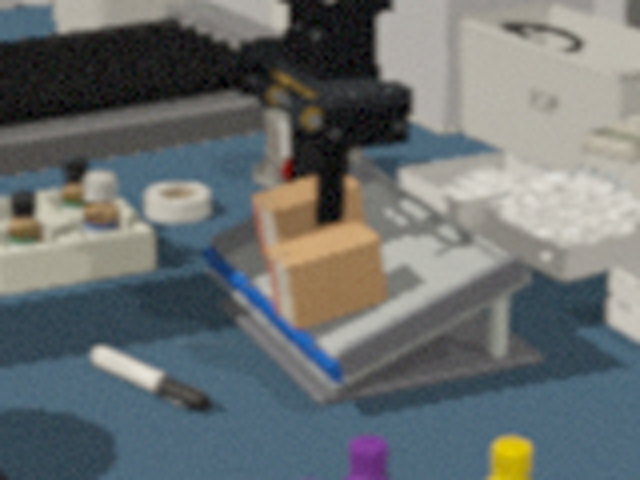

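Slope of its top edge is steeper now; press slightly more until it resists.

send_rows --plan "0 0 3 0 25; 0 0 0 0 25; 0 0 0 0 25"

```text
t: 48.65
eef_pos: [560.7, 52.4, 88.2]
tcp_rot: [3.141, -0.031, 3.036]
ft_force: [-0.7, 0.2, -1.6]
opening: 0.421
```

send_rows --plan "0 0 3 0 25; 0 0 0 0 25; 0 0 0 0 25"

```text
t: 48.95
eef_pos: [560.3, 52.5, 85.9]
tcp_rot: [3.141, -0.031, 3.036]
ft_force: [-0.5, 0.1, -1.2]
opening: 0.418
```

```bash
python3 look.py wrist w49; python3 look.py scene s49 200,130,160,120 4
```

```text
49.0 [560.3  52.5  85.9] yaw 3.036 open 0.4187195876029195 [-0.5 -0.3  0.3]
49.05 [560.3  52.5  85.9] yaw 3.036 open 0.4176873496087205 [-1.3  0.2  0.6]
```

View pics/s49.png

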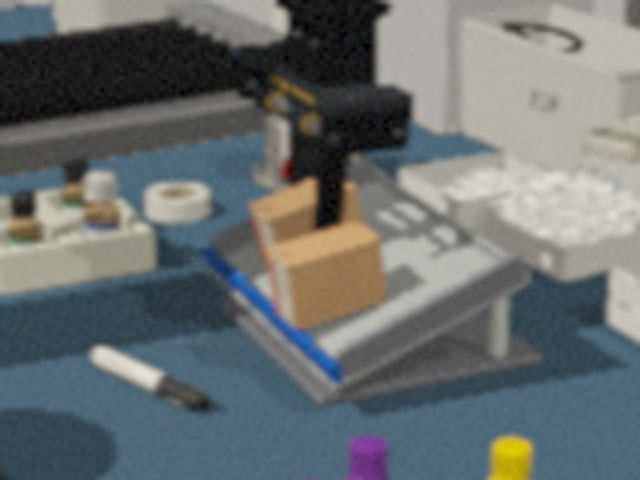

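View pics/w49.png

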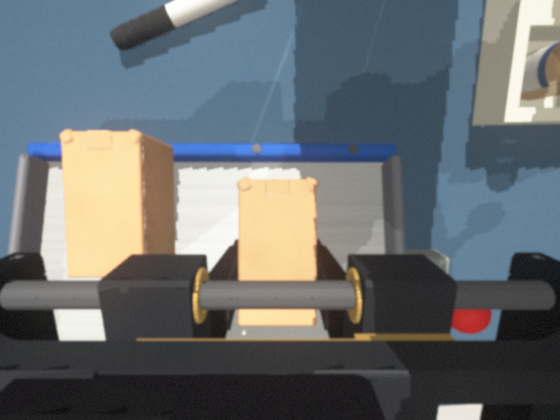

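send_rows --plan "0 0 3 0 25; 0 0 0 0 25; 0 0 0 0 25"

```text
t: 49.35
eef_pos: [559.8, 52.5, 83.5]
tcp_rot: [3.141, -0.032, 3.036]
ft_force: [-0.6, 0.4, -0.8]
opening: 0.419
```

send_rows --plan "0 0 3 0 25; 0 0 0 0 25; 0 0 0 0 25"

```text
t: 49.65
eef_pos: [559.5, 52.6, 81.0]
tcp_rot: [3.141, -0.032, 3.036]
ft_force: [-0.8, -0.0, 2.0]
opening: 0.422
```

```bash
python3 look.py wrist w50; python3 look.py scene s50 200,130,160,120 4
```

```text
49.7 [559.4  52.6  81. ] yaw 3.036 open 0.4189928965748612 [-0.1  0.6  0.9]
49.75 [559.4  52.6  81. ] yaw 3.036 open 0.4205520344804655 [-0.3  0.  -0.2]
```

View pics/s50.png

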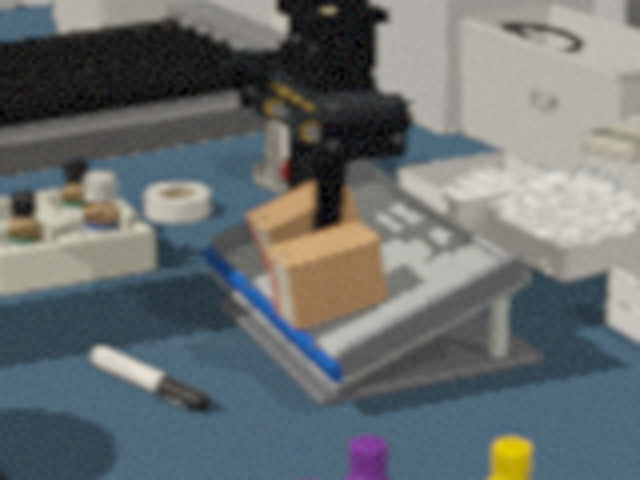

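send_rows --plan "0 0 0 0 62; 0 0 0 0 62; 0 0 0 0 62; 0 0 -15 0 62; 0 0 -30 0 62; 0 0 -30 0 62; 0 0 0 0 62; 0 0 0 0 62"

```text
t: 50.55
eef_pos: [561.9, 52.2, 157.3]
tcp_rot: [3.141, -0.034, 3.036]
ft_force: [-0.8, -0.0, -0.5]
opening: 0.648
```

```bash
python3 look.py wrist w51; python3 look.py scene s51 200,130,160,120 4
```

```text
50.6 [562.   52.2 157.3] yaw 3.036 open 0.6512345970207414 [-0.2 -0.1  0.8]
50.65 [561.8  52.2 156.8] yaw 3.036 open 0.6515850113779719 [ 0.3 -0.3 -0. ]
```

View pics/s51.png

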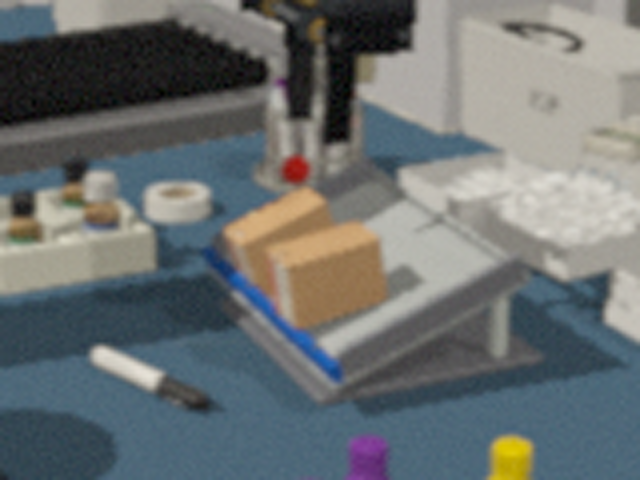

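View pics/w51.png

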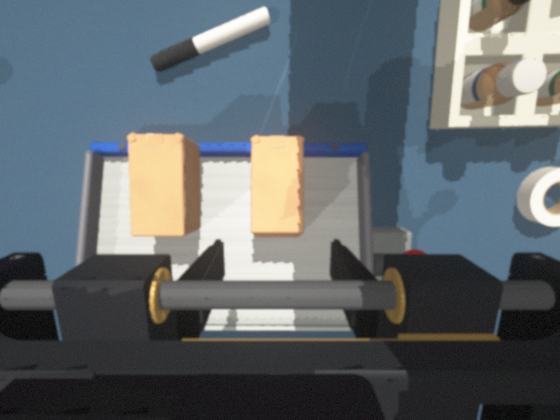

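```bash
python3 - <<'E'
from deck import *
p=eyes.read_camera("wrist")
c=np.array([ondeck(p,*q,53) for q in [(251,137),(304,137),(302,233),(252,233)]]);print(c,c.mean(0))
E
python3 m.py 524 -33 150 3.034 62 35
```

```text
[[-0.6 23. ]
 [-0.7 63.7]
 [73.2 61.5]
 [73.2 24.7]] [36.3 43.2]
t 50.7 P [561.7  52.2 156.5] yaw 3.036 n 3
9 -30 2 0.001 62; 9 -30 2 0.001 62; 9 -30 2 0.001 62
```

send_rows --plan "8 -22 0 0 62; 10 -30 2 0 62; 10 -28 2 0 62; 0 0 0 0 62; 0 0 0 0 62"

```text
t: 51.2
eef_pos: [522.7, -26.0, 148.9]
tcp_rot: [3.141, -0.043, 3.037]
ft_force: [-0.6, -0.4, 0.3]
opening: 0.652
```

```bash
python3 look.py wrist w52; python3 m.py 524 -33 110 3.034 62 42
```

```text
51.25 [522.7 -25.9 148.9] yaw 3.038 open 0.6543031372181565 [1.  0.  0.3]
t 51.25 P [522.7 -25.9 148.9] yaw 3.038 n 1
-4 -7 39 0.004 62
```

View pics/w52.png

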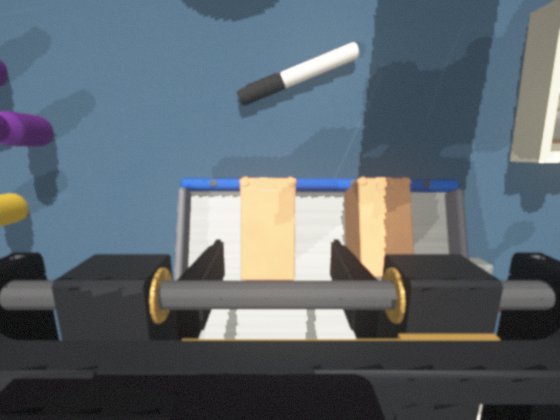

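send_rows --plan "-1 -7 8 0 62; 0 0 0 0 62; -1 0 20 0 62; -1 0 20 0 62; 0 0 8 0 62; 0 0 0 0 62; 0 0 0 0 62"

```text
t: 51.95
eef_pos: [524.1, -30.7, 89.9]
tcp_rot: [3.14, -0.043, 3.042]
ft_force: [-0.6, 0.2, 0.1]
opening: 0.654
```

```bash
python3 look.py wrist w53; python3 m.py 524 -33 80 3.034 62 42
```

```text
52.0 [524.2 -30.8  90.1] yaw 3.042 open 0.651680197720397 [-0.2  0.3 -0.3]
t 52.0 P [524.2 -30.8  90.1] yaw 3.042 n 1
-0.4 -2.3 10.1 0.008 62
```

View pics/w53.png

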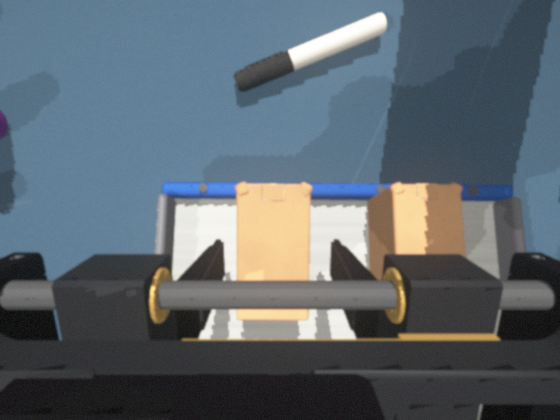

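send_rows --plan "0 -2 8 0.007 62; 0 0 0 0 62; 0 0 0 0 25; 0 0 0 0 25; 0 0 0 0 25; 0 0 0 0 25; 0 0 0 0 25; 0 0 0 0 25"

```text
t: 52.8
eef_pos: [524.4, -33.0, 83.4]
tcp_rot: [3.141, -0.039, 3.034]
ft_force: [1.3, -0.2, -1.2]
opening: 0.418
```

send_rows --plan "0 0 -10 0 25; 0 0 -15 0 25; 0 0 0 0 25; -10 0 0 0 25; -15 0 0 0 25; 0 0 0 0 25; 0 0 0 0 25"

```text
t: 53.5
eef_pos: [551.6, -35.9, 108.1]
tcp_rot: [3.141, -0.041, 3.034]
ft_force: [-0.2, -0.3, -2.6]
opening: 0.419
```

```bash
python3 look.py scene s54 200,130,160,120 4; python3 - <<'E'
from deck import *
P=env.state()["eef_pos"]; w=P-O
print("deck horiz",w@[np.cos(a),np.sin(a),0],w@ey)
E
```

```text
53.55 [551.6 -35.9 108.1] yaw 3.034 open 0.418902952258104 [-0.2  0.3 -2.1]
deck horiz 51.74266203991319 -45.5411555346763
```

View pics/s54.png

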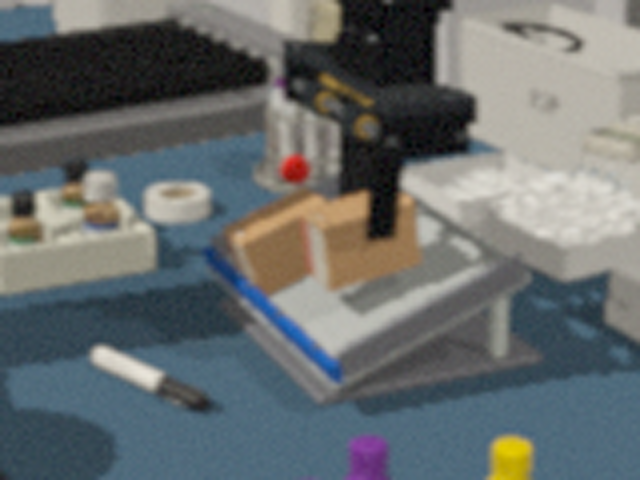

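Press down in steps, as with A (≈25 mm total).

send_rows --plan "0 0 8 0 25; 0 0 0 0 25; 0 0 5 0 25; 0 0 0 0 25; 0 0 4 0 25; 0 0 0 0 25"

```text
t: 54.15
eef_pos: [549.0, -35.6, 90.0]
tcp_rot: [3.141, -0.043, 3.034]
ft_force: [0.3, 0.1, -1.4]
opening: 0.419
```

send_rows --plan "0 0 3 0 25; 0 0 0 0 25; 0 0 3 0 25; 0 0 0 0 25; 0 0 0 0 25"

```text
t: 54.65
eef_pos: [548.2, -35.5, 85.9]
tcp_rot: [3.141, -0.042, 3.034]
ft_force: [0.3, -0.7, -1.9]
opening: 0.418
```

```bash
python3 look.py scene s55 200,130,160,120 4
```

```text
54.7 [548.2 -35.5  85.8] yaw 3.034 open 0.41955194835993687 [-0.1 -0.6 -0.7]
```

View pics/s55.png

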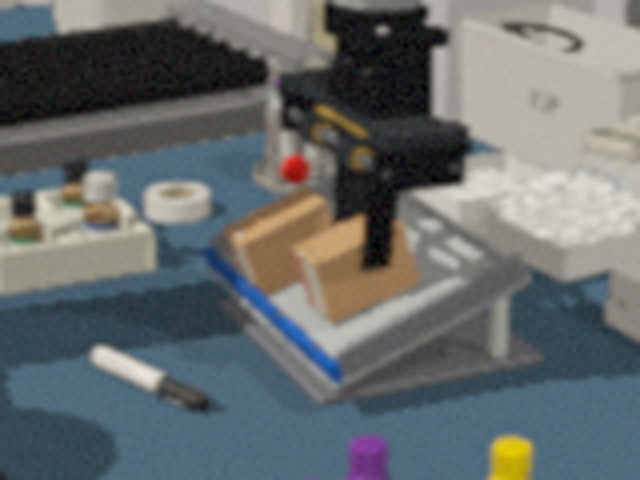

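send_rows --plan "0 0 3 0 25; 0 0 0 0 25; 0 0 3 0 25; 0 0 0 0 25; 0 0 0 0 25"

```text
t: 55.2
eef_pos: [548.2, -35.5, 82.3]
tcp_rot: [3.141, -0.04, 3.035]
ft_force: [-0.5, -0.3, -1.9]
opening: 0.421
```

```bash
python3 look.py scene s56 200,130,160,120 4
```

```text
55.25 [548.1 -35.5  82.1] yaw 3.035 open 0.41933273286658096 [-0.5  0.3 -2.3]
```

View pics/s56.png

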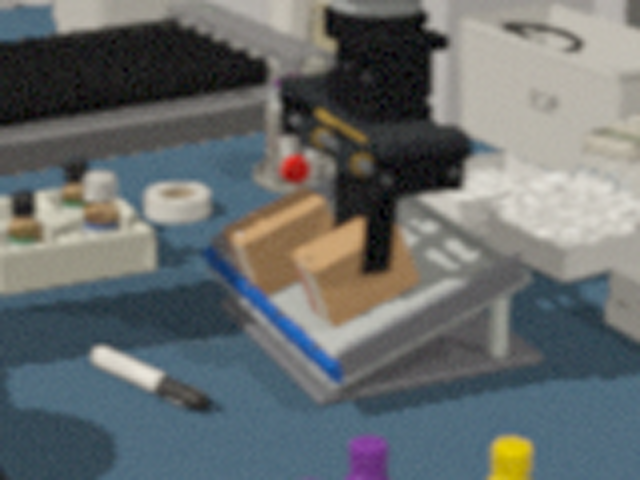

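Parallel to the deck and resisting. Release.

send_rows --plan "0 0 0 0 62; 0 0 0 0 62; 0 0 0 0 62; 0 0 -15 0 62; 0 0 -30 0 62; 0 0 -35 0 62; 0 0 0 0 62; 0 0 0 0 62"

```text
t: 56.05
eef_pos: [551.2, -35.9, 162.9]
tcp_rot: [3.141, -0.043, 3.034]
ft_force: [-0.3, -0.3, 0.7]
opening: 0.649
```

```bash
python3 look.py wrist w57; python3 look.py scene s57 200,130,160,120 4;python3 m.py 557 165 200 3.034 0 42
```

```text
56.1 [551.4 -35.9 162.9] yaw 3.034 open 0.6518547605826452 [ 1.2 -0.8 -0. ]
56.15 [551.1 -35.9 162.3] yaw 3.034 open 0.649099980081732 [ 0.1 -0.1 -1.2]
t 56.15 P [551.1 -35.9 162.3] yaw 3.034 n 5
3 40 -7 0.000 0; 3 40 -7 0.000 0; 3 40 -7 0.000 0; 3 40 -7 0.000 0; 3 40 -7 0.000 0
```

View pics/w57.png

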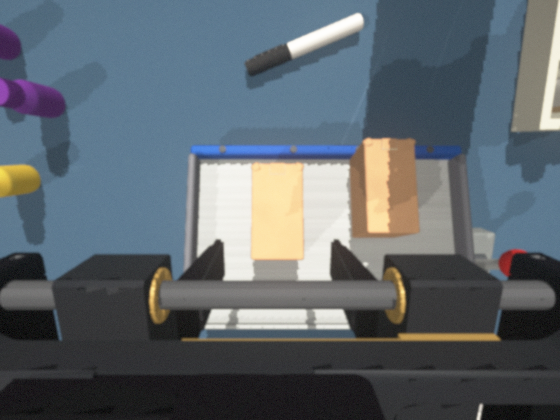

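View pics/s57.png

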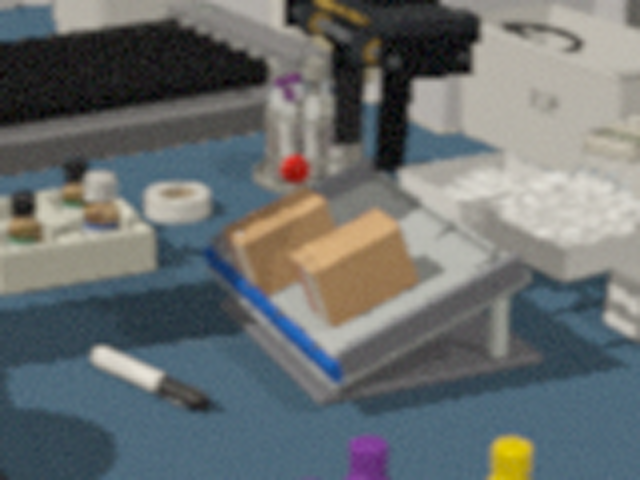

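send_rows --plan "0 0 0 0 62; 0 0 0 0 62; 0 0 0 0 62"

```text
t: 56.45
eef_pos: [550.2, -35.7, 159.9]
tcp_rot: [3.141, -0.048, 3.034]
ft_force: [-0.3, -0.7, -1.0]
opening: 0.657
```

```bash
python3 look.py wrist w58 150,120,350,150 2.2; python3 - <<'E'
from deck import *
import pickle
p=pickle.load(open("last.pkl","rb"))
c=np.array([ondeck(p,*q,53) for q in [(251,164),(304,164),(302,259),(252,259)]]);print(c,c.mean(0))
E
```

```text
56.5 [550.2 -35.7 159.9] yaw 3.034 open 0.6532814413391989 [-0.4 -0.   0.5]
[[ 17.8 -65.7]
 [ 17.8 -24.6]
 [ 90.7 -27.1]
 [ 90.7 -64.1]] [ 54.2 -45.4]
```

View pics/w58.png

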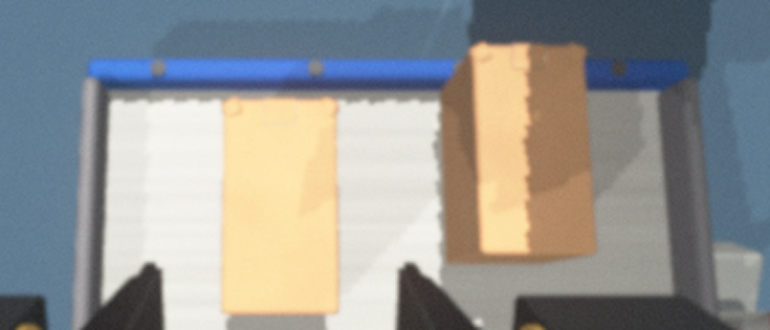

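```bash
python3 m.py 604 -41 150 3.034 0 30
```

```text
t 56.5 P [550.2 -35.7 159.9] yaw 3.034 n 2
-27 0 4 0.000 0; -27 0 4 0.000 0
```

send_rows --plan "-25 0 0 0 0; -27 0 0 0 0; 0 0 0 0 0; 0 0 0 0 0; 0 0 0 0 0; 0 0 0 0 0; 0 0 0 0 0"

```text
t: 57.2
eef_pos: [600.6, -41.0, 156.0]
tcp_rot: [3.14, -0.052, 3.034]
ft_force: [-0.1, 0.0, -0.2]
opening: 0.121
```

```bash
python3 look.py wrist w59; python3 m.py 604 -41 100 3.034 0 42
```

```text
57.25 [600.6 -41.  156.1] yaw 3.034 open 0.0782983926080437 [ 0.6 -0.7 -0.4]
t 57.25 P [600.6 -41.  156.1] yaw 3.034 n 2
-3 0 28 0.000 0; -3 0 28 0.000 0
```

View pics/w59.png

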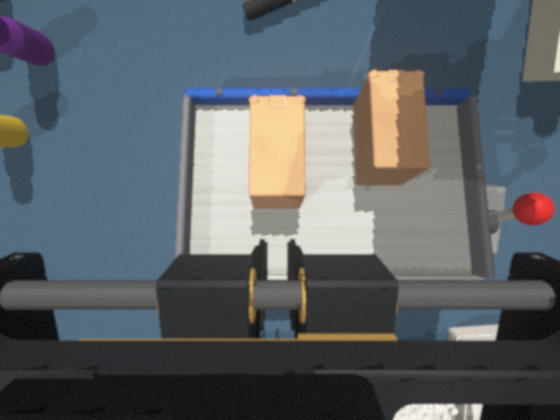

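```bash
python3 - <<'E'
from deck import *
import pickle
p=pickle.load(open("last.pkl","rb"))
for q in ([(250,97),(305,97),(304,197),(249,197)],[(369,72),(424,72),(428,166),(373,168)]):
  c=np.array([ondeck(p,*z,53) for z in q]);print(c,c.mean(0))
# ball
print(at(p,533,208,84), at(p,533,208,84)-O)
E
```

```text
[[ 19.8 -65.1]
 [ 19.8 -25. ]
 [ 94.3 -26.7]
 [ 94.3 -64.9]] [ 57.1 -45.4]
[[-0.1 22.7]
 [-0.1 63.4]
 [72.  61. ]
 [73.5 22.2]] [36.3 42.3]
[605.6 165.6  84. ] [100.6 150.7  50. ]
```

send_rows --plan "-3 0 20 0 0; -2 0 25 0 0; -1 0 20 0 0; 0 0 0 0 0; 0 0 0 0 0"

```text
t: 57.75
eef_pos: [603.3, -41.2, 91.3]
tcp_rot: [3.141, -0.049, 3.034]
ft_force: [0.4, -0.1, 0.9]
opening: 0.006
```

```bash
python3 m.py 602 -41 84 3.034 0 42
```

```text
t 57.75 P [603.3 -41.2  91.3] yaw 3.034 n 1
0.9 0.1 7.3 0.000 0
```

send_rows --plan "0 0 5 0 0; 0 0 0 0 0; 5 0 1 0 0; 0 0 0 0 0; 5 0 1 0 0; 0 0 0 0 0"

```text
t: 58.35
eef_pos: [593.1, -40.2, 87.8]
tcp_rot: [3.141, -0.044, 3.034]
ft_force: [-0.7, 0.3, -0.2]
opening: 0.007
```

send_rows --plan "4 0 1 0 0; 0 0 0 0 0; 4 0 1 0 0; 0 0 0 0 0"

```text
t: 58.75
eef_pos: [584.3, -39.2, 86.2]
tcp_rot: [3.141, -0.044, 3.035]
ft_force: [0.6, 1.1, 0.7]
opening: 0.003
```

```bash
python3 look.py wrist w60; python3 look.py scene s60 200,130,160,120 4
```

```text
58.8 [584.7 -39.3  86.3] yaw 3.035 open 0.006334169807900862 [ 0.4 -0.7  0.3]
58.85 [584.9 -39.3  86.4] yaw 3.035 open 0.0031096636097154374 [ 1.  -0.6  0.6]
```

View pics/w60.png

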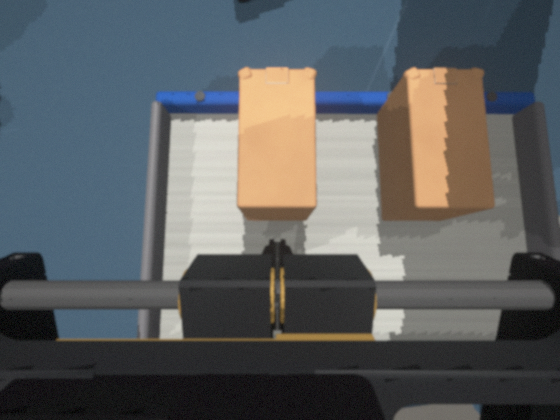

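View pics/s60.png

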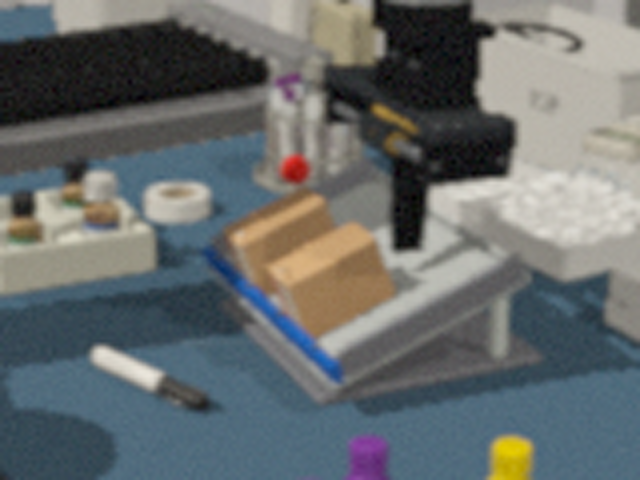

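send_rows --plan "-3 0 -15 0 0; 0 0 -35 0 0; 0 0 -40 0 0; 0 0 -15 0 0; 0 0 0 0 0; 0 0 0 0 0"

```text
t: 59.45
eef_pos: [592.7, -40.3, 193.6]
tcp_rot: [3.141, -0.045, 3.034]
ft_force: [0.5, -0.0, 0.2]
opening: 0.004
```

```bash
python3 m.py 557 167 190 3.034 0 40; python3 look.py wrist w61; python3 - <<'E'
from deck import *
p=eyes.read_camera("wrist")
im=cv2.cvtColor(p["image"],cv2.COLOR_RGB2BGR)
for y in (-45.5,42.8):
  for z in (0,53):
    P=proj(p,[D(0,y-20,z),D(76,y-20,z),D(76,y+20,z),D(0,y+20,z)]).round().astype(int)
    cv2.polylines(im,[P],True,(0,255,0) if z else (255,0,255),1)
cv2.imwrite("pics/w62.png",cv2.resize(im[50:300,130:530],None,fx=2,fy=2))
E
```

```text
t 59.45 P [592.7 -40.3 193.6] yaw 3.034 n 6
10 34 1 0.000 0; 10 34 1 0.000 0; 10 34 1 0.000 0; 10 34 1 0.000 0; 10 34 1 0.000 0; 10 34 1 0.000 0
59.5 [592.6 -40.2 193.4] yaw 3.034 open 0.0020972450732507694 [-0.8 -0.3  0. ]
```

View pics/w62.png

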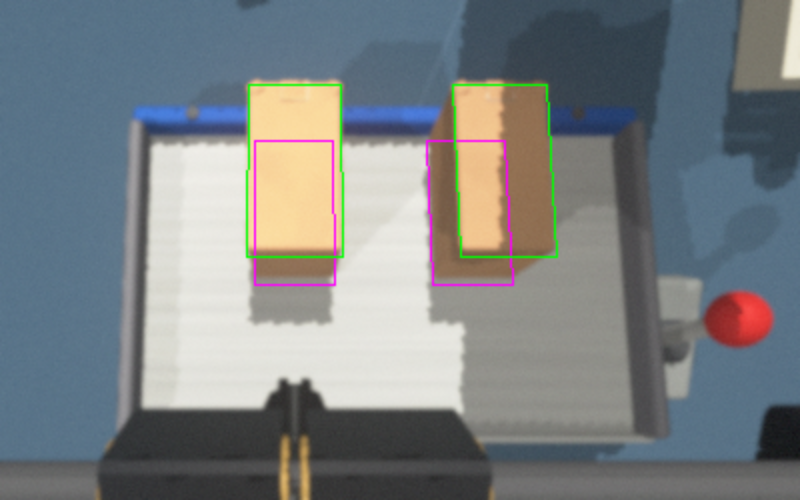

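```bash
python3 - <<'E'
from deck import *
p=eyes.read_camera("wrist")
b=at(p,499,209.5,84);w=b-O;print(b,w@[np.cos(a),np.sin(a),0],w@ey)
E
```

```text
[605.9 165.1  84. ] 84.23367195970643 160.13402369217258
```

send_rows --plan "7 22 0 0 0; 10 34 0 0 0; 10 34 0 0 0; 10 34 0 0 0; 10 34 0 0 0; 5 20 0 0 0; 0 0 0 0 0; 0 0 0 0 0"

```text
t: 60.4
eef_pos: [556.1, 147.6, 186.4]
tcp_rot: [-3.14, -0.061, 3.032]
ft_force: [0.0, -0.0, -0.2]
opening: 0.005
```

```bash
python3 look.py wrist w63; python3 m.py 555 165 120 3.034 0 40
```

```text
60.45 [556.2 147.4 186.4] yaw 3.032 open 0.004104306564086256 [ 0.4 -0.6 -0.9]
t 60.45 P [556.2 147.4 186.4] yaw 3.032 n 2
-0 9 33 -0.001 0; -0 9 33 -0.001 0
```

View pics/w63.png

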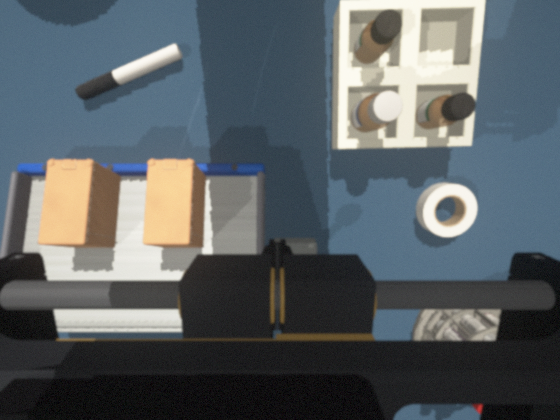

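send_rows --plan "0 22 20 0 0; 0 0 0 0 0; 0 0 30 0 0; 0 0 30 0 0; 0 0 20 0 0; 0 0 0 0 0; 0 0 0 0 0"

```text
t: 61.15
eef_pos: [555.8, 161.7, 85.3]
tcp_rot: [-3.14, -0.058, 3.024]
ft_force: [-0.1, -0.4, 1.3]
opening: 0.007
```

```bash
python3 look.py wrist w64; python3 m.py 555 170 74 3.034 0 40
```

```text
61.2 [555.9 161.7  85.5] yaw 3.024 open -0.0008686585213519086 [-0.2 -0.2 -0.7]
t 61.2 P [555.9 161.7  85.5] yaw 3.024 n 1
1.2 8.2 11.6 -0.010 0
```

View pics/w64.png

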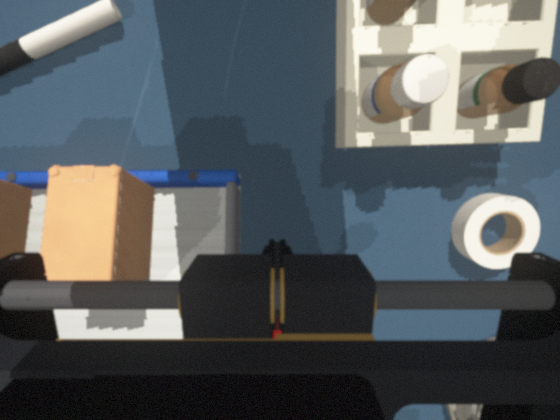

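send_rows --plan "1 8 9 -0.01 0; 0 0 0 0 0; 0 0 0 0 0"

```text
t: 61.5
eef_pos: [556.7, 170.1, 78.5]
tcp_rot: [-3.141, -0.054, 3.035]
ft_force: [-0.0, -0.1, 0.4]
opening: 0.0
```

```bash
python3 m.py 651 159.5 77 3.034 0 15
```

```text
t 61.5 P [556.7 170.1  78.5] yaw 3.035 n 7
-13.6 -0.1 -0.5 0.000 0; -13.6 -0.1 -0.5 0.000 0; -13.6 -0.1 -0.5 0.000 0; -13.6 -0.1 -0.5 0.000 0; -13.6 -0.1 -0.5 0.000 0; -13.6 -0.1 -0.5 0.000 0; -13.6 -0.1 -0.5 0.000 0
```

send_rows --plan "-10 0 -0.5 0 0; -13 0 -0.5 0 0; -13 0 -0.5 0 0; -13 0 -0.5 0 0; -13 0 -0.5 0 0; -10 0 -0.5 0 0; 0 0 0 0 0"

```text
t: 62.2
eef_pos: [634.1, 162.4, 80.0]
tcp_rot: [3.141, -0.052, 3.036]
ft_force: [-0.4, -0.4, -0.4]
opening: 0.003
```

```bash
python3 look.py scene s65 200,100,160,120 4;  python3 m.py 651 159.5 77 3.034 0 15
```

```text
62.25 [633.5 162.5  80. ] yaw 3.036 open 0.0036400583491487232 [-0.6  0.1 -1.1]
t 62.25 P [633.5 162.5  80. ] yaw 3.036 n 2
-8.9 -0.6 1.0 0.001 0; -8.9 -0.6 1.0 0.001 0
```

View pics/s65.png

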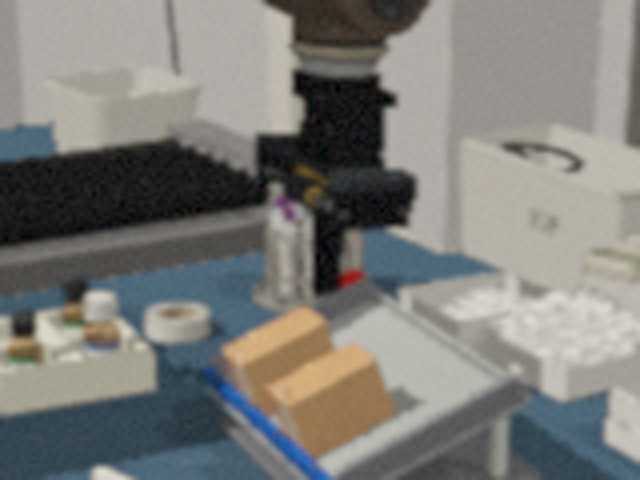

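send_rows --plan "-8 0 0.5 0 0; -6 0 0 0 0; 0 0 0 0 0; -4 0 0 0 0; 0 0 0 0 0"

```text
t: 62.75
eef_pos: [638.1, 162.3, 78.5]
tcp_rot: [-3.138, -0.086, 3.037]
ft_force: [0.4, 0.5, -0.7]
opening: 0.006
```

```bash
python3 look.py scene s66 200,100,160,120 4; python3 look.py wrist w66;  python3 m.py 651 159.5 77 3.034 0 15
```

```text
62.8 [638.4 162.3  78.5] yaw 3.038 open 0.003032596960251053 [-3.8  0.1  1.1]
62.85 [638.5 162.3  78.4] yaw 3.037 open 0.0061262549141828165 [-5.   0.2  1.7]
t 62.85 P [638.5 162.3  78.4] yaw 3.037 n 1
-12.8 -1.5 0.3 0.003 0
```

View pics/s66.png

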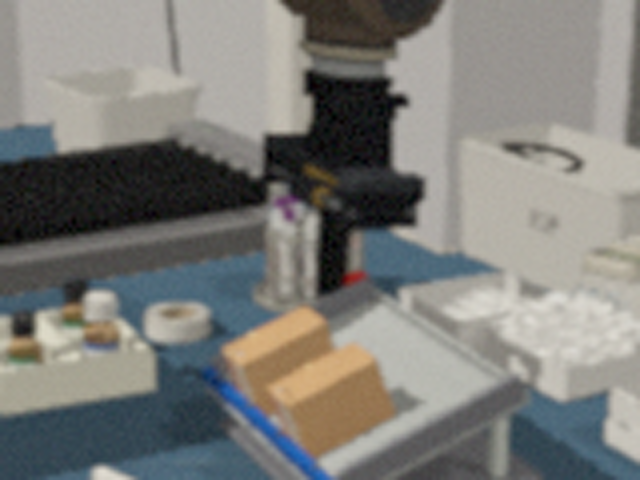

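send_rows --plan "15 0 0 0 0; 20 0 -10 0 0; 10 0 -30 0 0; 0 0 -35 0 0; 0 0 0 0 0; 0 0 0 0 0"

```text
t: 63.45
eef_pos: [601.0, 166.5, 159.0]
tcp_rot: [-3.138, -0.079, 3.038]
ft_force: [0.7, 0.3, -0.4]
opening: 0.006
```

```bash
python3 look.py scene s67 200,100,160,120 4; python3 look.py top t67 180,130,140,90 5; python3 - <<'E'
from deck import *
q=eyes.read_camera("top");s=eyes.read_camera("scene")
def cen(p,box):
    im=p["image"].astype(int);m=(im[...,0]>130)&(im[...,1]<75)&(im[...,2]<75);k=np.zeros_like(m);x,y,w,h=box;k[y:y+h,x:x+w]=1;m&=k
    ys,xs=np.nonzero(m);return xs.mean() if len(xs) else None,ys.mean() if len(xs) else None,len(xs)
c1=cen(q,(195,130,40,60));c2=cen(s,(255,140,45,50));print(c1,c2)
if c1[2] and c2[2]:
    o1,d1=ray(q,*c1[:2]);o2,d2=ray(s,*c2[:2]);k=np.linalg.lstsq(np.c_[d1,-d2],o2-o1,rcond=None)[0];b=o1+k[0]*d1;print(b,o2+k[1]*d2);w=b-O;print(w@[np.cos(a),np.sin(a),0],w@ey)
E
```

```text
63.5 [601.3 166.6 159.2] yaw 3.038 open 0.002824378256368233 [0.8 0.3 0.4]
63.55 [601.  166.5 158.6] yaw 3.037 open 0.004158502991776337 [-1.5 -0.3 -0. ]
(None, None, 0) (np.float64(288.25), np.float64(164.625), 8)
```

View pics/s67.png

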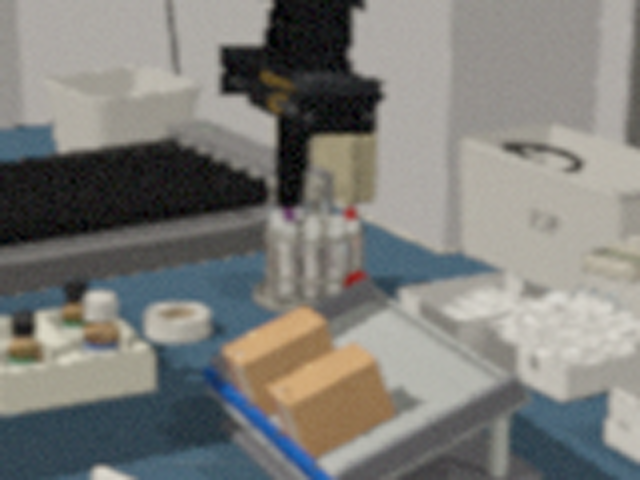

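View pics/t67.png

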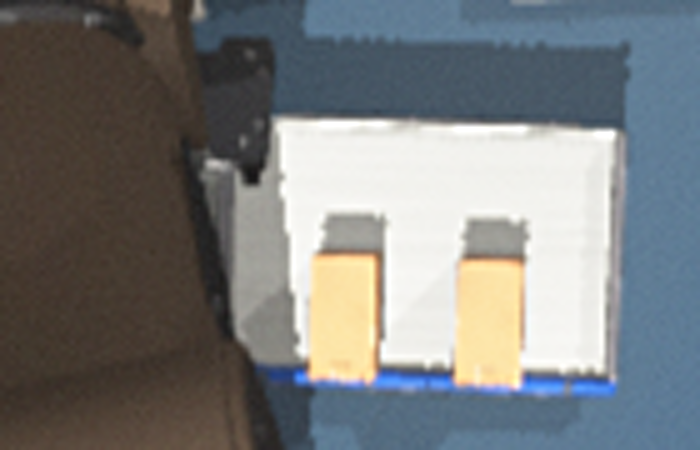

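```bash
python3 - <<'E'
from deck import *
s=eyes.read_camera("scene")
h=np.array([np.cos(a),np.sin(a),0])
for th in (-.5,0.2,.3,.4,.5):
    b=np.array([O[0],O[1],0])+h*(117.8+70*np.sin(th))+160*ey+np.array([0,0,22+70*np.cos(th)])
    print(th,b,proj(s,b))
save(s,"s68",(265,145,45,40),14)
E
```

```text
-0.5 [605.8 165.   83.4] [[273.7 173.2]]
0.2 [653.  159.9  90.6] [[286.4 169.5]]
0.3 [659.8 159.2  88.9] [[288.1 169.7]]
0.4 [666.3 158.5  86.5] [[289.9 170.1]]
0.5 [672.6 157.8  83.4] [[291.5 170.7]]
```

View pics/s68.png

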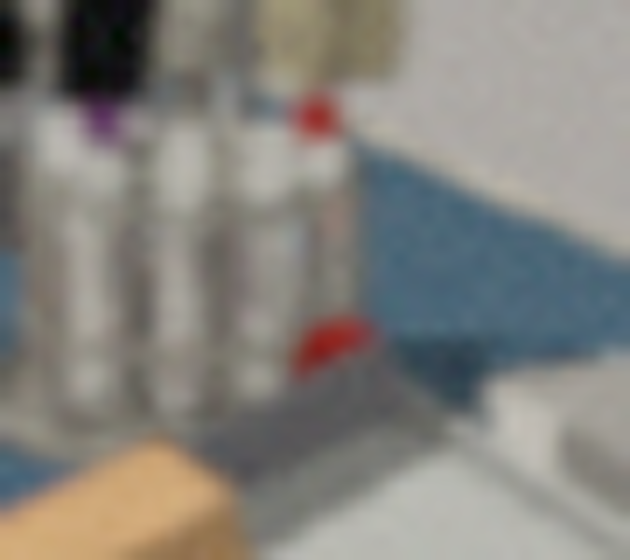

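```bash
python3 m.py 665 80 200 3.034 0 32
```

```text
t 63.7 P [600.5 166.5 157.8] yaw 3.037 n 4
-17 -20 -12 0.001 0; -17 -20 -12 0.001 0; -17 -20 -12 0.001 0; -17 -20 -12 0.001 0
```

send_rows --plan "-5 -12 -20 0 0; -17 -20 -12 0 0; -17 -20 -10 0 0; -17 -20 -5 0 0; 0 0 0 0 0; 0 0 0 0 0"

```text
t: 64.3
eef_pos: [652.9, 86.6, 196.4]
tcp_rot: [-3.136, -0.09, 3.038]
ft_force: [-0.4, 0.2, -0.7]
opening: 0.006
```

```bash
python3 look.py wrist w69; python3 - <<'E'
from deck import *
p=eyes.read_camera("wrist")
h=np.array([np.cos(a),np.sin(a),0])
for th in (-.5,0.2,.3,.4,.5):
    b=np.array([O[0],O[1],0])+h*(117.8+70*np.sin(th))+160*ey+np.array([0,0,22+70*np.cos(th)])
    print(th,proj(p,b))
im=p["image"].astype(int);m=(im[...,0]>130)&(im[...,1]<75)&(im[...,2]<75);ys,xs=np.nonzero(m)
print(xs.min(),xs.max(),ys.min(),ys.max(),xs.mean(),ys.mean())
E
```

```text
64.35 [652.8  86.7 196.4] yaw 3.039 open 0.00274447592574055 [-0.4 -0.2 -0.8]
-0.5 [[357.5 164.1]]
0.2 [[357.1 216.5]]
0.3 [[356.3 223.4]]
0.4 [[355.3 229.8]]
0.5 [[354.2 235.6]]
339 364 214 238 351.2550607287449 226.38056680161944
```

```bash
python3 - <<'E'
from deck import *
p=eyes.read_camera("wrist")
for uv in [(351.3,226.2)]:
  for z in (83.4,86,88): 
    b=at(p,*uv,z);print(z,b,b[:2]-[605.9,165.1],np.linalg.norm(b[:2]-[605.9,165.1]))
im=p["image"].astype(int);m=(im[...,0]-np.maximum(im[...,1],im[...,2])>60)
m[:190]=0;m[250:]=0
ys,xs=np.nonzero(m);print(xs.min(),xs.max(),ys.min(),ys.max(),len(xs))
for r in boxes_of("flag_tip",p): print(r)
for y in range(208,246,3): print(''.join('#' if v else '.' for v in m[y,330:375]))
E
```

```text
83.4 [663.  156.1  83.4] [57.1 -9. ] 57.80070741313688
86 [662.4 155.6  86. ] [56.5 -9.5] 57.323833837600354
88 [662.  155.1  88. ] [ 56.1 -10. ] 56.96208499252837
338 363 214 239 535
{'bbox': [336.1, 186.1, 30.7, 52.6], 'confidence': 0.88}
{'bbox': [200.0, 42.7, 56.7, 104.2], 'confidence': 0.31}
.............................................
.............................................
................##########...................
............###################..............
..........#######################............
........##########################...........
........##########################...........
.........#########################...........
..........#######################............
............###################..............
................###########..................
.............................................
.............................................
```

```bash
python3 m.py 615 165 165 3.034 0 30
```

```text
t 64.5 P [652.6  87.5 196.9] yaw 3.040 n 4
11 18 9 0.001 0; 11 18 9 0.001 0; 11 18 9 0.001 0; 11 18 9 0.001 0
```

send_rows --plan "15 10 0 0 0; 15 18 0 0 0; 7 20 3 0 0; 0 18 5 0 0; 0 0 0 0 0; 0 0 0 0 0"

```text
t: 65.1
eef_pos: [619.2, 162.6, 191.1]
tcp_rot: [-3.136, -0.09, 3.044]
ft_force: [0.4, 0.4, 0.0]
opening: 0.007
```

```bash
python3 m.py 613 164 120 3.034 0 42
```

```text
t 65.1 P [619.2 162.6 191.1] yaw 3.044 n 2
-0 1 36 0.005 0; -0 1 36 0.005 0
```

send_rows --plan "0 1 20 0.005 0; 0 0 35 0.004 0; 0 0 35 0 0; 0 0 15 0 0; 0 0 0 0 0; 0 0 0 0 0"

```text
t: 65.7
eef_pos: [612.4, 161.4, 84.0]
tcp_rot: [-3.135, -0.086, 3.033]
ft_force: [1.3, -1.2, -0.3]
opening: 0.007
```

```bash
python3 m.py 640 161 82 3.034 0 42
```

```text
t 65.7 P [612.4 161.4  84. ] yaw 3.033 n 1
-28 3 -0 -0.001 0
```

send_rows --plan "-8 1 0 0 0; -10 1 0 0 0; -5 0 0 0 0; 0 0 0 0 0"

```text
t: 66.1
eef_pos: [638.9, 160.5, 85.1]
tcp_rot: [-3.136, -0.083, 3.032]
ft_force: [-4.7, 1.2, -1.9]
opening: 0.006
```

send_rows --plan "-4 0 0 0 0; 0 0 0 0 0; -4 0 0 0 0; 0 0 0 0 0"

```text
t: 66.5
eef_pos: [638.7, 160.6, 85.0]
tcp_rot: [-3.134, -0.103, 3.033]
ft_force: [-2.3, 0.2, 1.2]
opening: 0.008
```

send_rows --plan "12 0 0 0 0; 20 0 -5 0 0; 10 0 -25 0 0; 0 0 -35 0 0; 0 0 -25 0 0; 0 0 0 0 0; 0 0 0 0 0"

```text
t: 67.2
eef_pos: [605.6, 165.1, 183.2]
tcp_rot: [-3.134, -0.1, 3.034]
ft_force: [0.1, -0.4, -0.5]
opening: 0.008
```

```bash
python3 - <<'E'
from deck import *
s=env.state();print(s["t"],s["eef_pos"],s["tcp_rot"],s["ft_force"])
p=eyes.read_camera("wrist")
for t in ("carton_1_mid","vial_1_mid","vial_3_mid","carrier","tape_roll","pen"):
    for r in regions_of(t,p):
        if r["confidence"]>.3: print(t,round(r["confidence"],2),np.array(r["bbox"]))
hsv=cv2.cvtColor(p["image"],cv2.COLOR_RGB2HSV)
m=((hsv[...,0]>5)&(hsv[...,0]<22)&(hsv[...,1]>90)&(hsv[...,2]>70)).astype(np.uint8)
n,l,st,c=cv2.connectedComponentsWithStats(m)
for i in range(1,n):
    if st[i,4]>150: print("orange",st[i],c[i])
for y in (-45.5,42.8):
    P=proj(p,[D(x,y+q,z) for x in (0,76) for q in(-20,20) for z in (0,53)]);print("pred",P.min(0),P.max(0))
C=np.array([434.9,290.7]);e1=np.array([.996,-.088]);e2=np.array([.088,.996])
for nme,sx,sy,h in (("white",1,-1,79),("blk",1,1,72),("blk",-1,-1,72)):
    w=C+34*(sx*e1+sy*e2); print(nme,w,"cap top px",proj(p,[*w,h]))
E
```

```text
67.2 [605.6 165.1 183.2] [-3.1 -0.1  3. ] [ 0.1 -0.4 -0.5]
carton_1_mid 0.95 [  0.  107.3  93.7  98.9]
vial_1_mid 0.76 [329.5  37.5  49.   56.7]
vial_3_mid 0.7 [333.8   0.   35.9  24.1]
vial_3_mid 0.4 [314.9   2.9 142.1 108.3]
carrier 0.83 [313.1   0.9 148.3 110.9]
tape_roll 0.61 [401.  143.5  59.6  58.9]
pen 0.9 [ 54.7   3.7 104.3  55.9]
pen 0.58 [  3.1 119.8 242.  159.2]
orange [412  50  14  28 194] [417.7  64.4]
orange [   4  108   91   97 6915] [ 49.1 157.1]
orange [ 112  108   70   97 5623] [146.5 156.7]
orange [270 268   5  55 248] [272.  295.5]
orange [280 268   5  55 251] [281.9 296. ]
orange [274 333 100   8 663] [324.1 337. ]
pred [ -0.4 109.2] [ 97.2 209. ]
pred [108.  109.1] [183.1 209.1]
white [465.8 253.8] cap top px [[364.7  52.9]]
blk [471.8 321.6] cap top px [[441.2  54.1]]
blk [398.  259.8] cap top px [[364.3 -30.8]]
```

```bash
python3 -c "
from cell import job_done
print(job_done())"
```

```text
the job is handed in; nothing more can be done
None
```

The job is handed in at about 67 s of the 210 s. All three vials, both cartons and the flag lever were in place at my last checks.

- **What I did:** I stood the one white-capped and two black-capped vials in three separate wells. I laid both cartons lengthwise on the deck against the cleat, then swung the flag lever over. The purple and yellow look-alikes and the stock along the back were not touched. The pen and tape roll were not touched, and every picture I looked at showed them where they started.
- **Repairs on the way:**
  - On my first try both cartons ended with their near ends on top of the cleat. I re-gripped each one, set it flat further up the deck and released it. One slid down to the cleat by itself, and the other needed a light push.
  - One carton was knocked aside before I picked it up, so I located it again first.
- **Last checks:**
  - **Cartons:** their outlines match the model of a carton flat against the cleat to within about 4 pixels.
  - **Vials:** the white-capped vial shows where expected at the carrier, and one black-capped vial plausibly does. The other black-capped vial was only partly in view and was not checked fully. It was last seen standing upright in the wrist picture taken just before the lever push.
  - **Gripper:** it was clear of everything, with no contact force.
- **Less certain:** the ball position alone put the lever at only about 0.85 rad. A second push stopped firmly at the same spot, so I take it to be at its end stop. Both readings are above 0.8 rad. The picture limit was reached near the end, so the last checks were from numbers only.

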